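Pack paired dental casts in two layers

TASK

Pack the finished dental casts for dispatch. First stand every lower-jaw cast on the transport tray, teeth up and spread out two by two, then lay the grey separator sheet level on top of them, square with the tray and centred over it, and finally stand each upper-jaw cast, teeth up, on the sheet directly above its mate (the lower cast with the same base outline), facing the same way. An upper cast whose lower is not here stays on the bench; set the brittle casts and the sheet down gently without dropping or pressing, and leave the other things on the bench where they are.

Things in the scene. Friction and masses are not known exactly. Their poses are not given: they have to be found in the camera images.
- lower_pointed: beige stone lower-jaw cast, 34 mm high: base 20 mm, house-shaped: straight sides 56 mm apart (y) from x = -31 to +5 mm, then a point at x = 33 mm; grip the straight sides at x = -13; horseshoe of teeth, flat inside. Mate: upper_pointed. About 130 g. Origin: underside centre; x to the front (closed end of the horseshoe), z up. Starts teeth up, front within 0.4 rad of world +x. May be absent.
- lower_pointed_front (a point): point on the underside of lower_pointed, 20 mm in front of its origin
- upper_pointed: beige stone upper-jaw cast, 46 mm high: base 32 mm, house-shaped: straight sides 56 mm apart (y) from x = -31 to +5 mm, then a point at x = 33 mm; grip the straight sides at x = -13; horseshoe of teeth, filled by a palate. Mate: lower_pointed. About 170 g. Origin: underside centre; x to the front (closed end of the horseshoe), z up. Starts teeth up, front within 0.4 rad of world +x.
- upper_pointed_front (a point): point on the underside of upper_pointed, 20 mm in front of its origin
- lower_wide: beige stone lower-jaw cast, 34 mm high: base 20 mm, rectangular outline, 44 mm front to back (x) and 66 mm wide (y); horseshoe of teeth, flat inside. Mate: upper_wide. About 130 g. Origin: underside centre; x to the front (closed end of the horseshoe), z up. Starts teeth up, front within 0.4 rad of world +x. May be absent.
- lower_wide_front (a point): point on the underside of lower_wide, 20 mm in front of its origin
- upper_wide: beige stone upper-jaw cast, 46 mm high: base 32 mm, rectangular outline, 44 mm front to back (x) and 66 mm wide (y); horseshoe of teeth, filled by a palate. Mate: lower_wide. About 170 g. Origin: underside centre; x to the front (closed end of the horseshoe), z up. Starts teeth up, front within 0.4 rad of world +x.
- upper_wide_front (a point): point on the underside of upper_wide, 20 mm in front of its origin
- lower_round: beige stone lower-jaw cast, 34 mm high: base 20 mm, round outline, 58 mm across; horseshoe of teeth, flat inside. Mate: upper_round. About 130 g. Origin: underside centre; x to the front (closed end of the horseshoe), z up. Starts teeth up, front within 0.4 rad of world +x. May be absent.
- lower_round_front (a point): point on the underside of lower_round, 20 mm in front of its origin
- upper_round: beige stone upper-jaw cast, 46 mm high: base 32 mm, round outline, 58 mm across; horseshoe of teeth, filled by a palate. Mate: lower_round. About 170 g. Origin: underside centre; x to the front (closed end of the horseshoe), z up. Starts teeth up, front within 0.4 rad of world +x.
- upper_round_front (a point): point on the underside of upper_round, 20 mm in front of its origin
- lower_square: beige stone lower-jaw cast, 34 mm high: base 20 mm, small square outline, 48 x 48 mm; horseshoe of teeth, flat inside. Mate: upper_square. About 130 g. Origin: underside centre; x to the front (closed end of the horseshoe), z up. Starts teeth up, front within 0.4 rad of world +x. May be absent.
- lower_square_front (a point): point on the underside of lower_square, 20 mm in front of its origin
- upper_square: beige stone upper-jaw cast, 46 mm high: base 32 mm, small square outline, 48 x 48 mm; horseshoe of teeth, filled by a palate. Mate: lower_square. About 170 g. Origin: underside centre; x to the front (closed end of the horseshoe), z up. Starts teeth up, front within 0.4 rad of world +x.
- upper_square_front (a point): point on the underside of upper_square, 20 mm in front of its origin
- tray: square aluminium transport tray, fixed to the bench, 250 x 250 mm, floor 6 mm thick, with a rim that rises to 14 mm (inside 240 x 240 mm). Origin: centre of the underside; x and y along its sides, z up. Room for two by two casts at 110 mm spacing
- sheet: grey rigid plastic separator sheet, 210 x 210 x 5 mm, 220 g, with an upright grip tab at its centre, 12 mm thick (x), 44 mm long (y), its top 21 mm above the underside; lies flat on the bench. Origin: centre of the underside; x and y along its sides, z up
- bowl: green mixing bowl, 100 mm across, 60 mm high; a bystander, not part of the job. Origin: centre of its underside
- jar: jar, 60 mm across, 50 mm high; a bystander, not part of the job. Origin: centre of its underside
- spatula: spatula 170 mm long lying on the bench; a bystander, not part of the job. Origin: near its middle
- brush: brush 160 mm long lying on the bench; a bystander, not part of the job. Origin: near its middle
- bottle: bottle, 56 mm across, 130 mm high; a bystander, not part of the job. Origin: centre of its underside
There are look-alikes about, which are no part of the job. Leave any orange, purple or turquoise look-alike of the upper_round alone.

How it is judged:
By the outcome, as a careful person would: the job done as asked, in the order asked, and still so for the second after the job is handed in, with the robot touching nothing.
Of lower_pointed, lower_wide, lower_round, lower_square only 3 to 4 are there at a start; the rules pass over those that are not, and their reading is None.
At some moment in a run one of upper_pointed, upper_wide, upper_round, upper_square may be knocked a few centimetres aside while the robot is not near it.
It also fails if it takes over 210 s, if anything falls off the work surface, if the arm or the gripper's body presses on something with over 40 N, if the wrist force passes 120 N, or if a joint passes its speed limit or range.

ROBOT

A 6-joint arm with a two-finger parallel gripper is mounted at the origin on the work surface. World frame = base frame: x ahead of the robot, y to its left, z up, the work surface at z = 0. Lengths are in m, angles in rad, forces in N, time in s.
With the tool pointing down it reaches from about 0.35 to 0.925 m from the base axis. Payload 6.4 kg.
Tool frame: the origin (TCP) lies at the centre of the arm's flange, where the gripper is bolted on; the fingertips stand 173 mm ahead of it and the grasp point (between the pads) lies 155 mm ahead of it; z points along the fingers, y is the line along which they close (so a half turn about z gives the same grasp; the last joint's range is limited). The gripper opens to 85 mm and grips with 20 to 120 N. Pads are 22 mm wide; open, the fingers measure 114 mm over their backs; the gripper's body (76 mm by 85 mm) begins 54 mm behind the grasp point. The pads swing forward as they close: fully open they stand 13 mm farther back than shut.
Start: joints at [-1.384, 0.245, 1.558, -0, 1.339, -0.174], TCP at [0.229, -0.608, 0.405] pointing down, gripper open.
Joint ranges: [-3.13, 3.13], [-1.02, 2.26], [0.13, 2.54], [-0.95, 4.09], [0.21, 2.88], [-2.74, 2.74]. Speed limits (rad/s): [2.57, 2.57, 3.14, 3.14, 3.14, 3.14].

INTERFACE

Orientations are given as a rotation vector (axis times angle).
In Python, from station import manip, capture, workorder gives the robot as it stands.
- The arm moves only by the tool drive_tool, never from a script. Its argument "rows" is one flat list of numbers, 7 for each row, row after row: the shift along the tool's x, y, z each as a share of 500 mm, from -1 to 1, then the turn, a rotation vector about the tool's x, y, z each as a share of 90 degrees, from -1 to 1, then the opening, from -1 (shut) to 1 (fully open). In form: [dx, dy, dz, ax, ay, az, hand, dx, dy, dz, ax, ay, az, hand, ...]. A call has exactly 8 rows; each row shifts and turns the commanded pose from where the row before left it, along the tool's axes as they then stand; what a row does not reach is not made up. A row lasts 1/12 s, in which the tool goes at most 41.7 mm and 7.16 degrees, less where a joint would pass 70% of its speed; a pose out of reach is approached as far as the arm can. A call with a number of a shift or a turn outside -1 to 1 is refused whole. A call with a gripper value outside its range is refused whole. The fingers move at their own pace and stop on an object; the grip force is fixed at half the most. Time passes only in rows, so rows that do not move let the fingers close, or fill a call up. It gives the time, the measured TCP pose, the force, the opening and the grip force at its end, in the units of the state.
- manip.sense(): the state, without advancing time (a new reading comes with each control period).
- capture(name): name is "scene" or "top" or "wrist"; returns a dict with "pixels" (400x640x3 uint8, red, green, blue), "intrinsics" (3x3 intrinsics, pixels), "rvec" (rotation vector, rad) and "tvec" (3), from world to camera coordinates, as OpenCV has them. Camera axes: x right, y down, z forward; pixel columns grow to the right and rows downward; lengths in m; the calibration is good to about 2 mm. A picture is of the moment at which its call begins. There is no depth.
- workorder.finish_job(): hands the job in; it is judged then, once.
The state is a dict: "time": time; "joints": joint angles; "joint_vel": joint speeds; "effort": joint torques, N m; "position": TCP position; "tool_rot": TCP orientation; "ft_force": force on the tool from outside, world axes, zero at the start; "ft_torque": the same for the moment, N m; "gripper_width": finger opening in m; "gripper_force": force on a finger pad.
Only numpy, scipy, OpenCV 4.12 (cv2) and the standard library are available. Lean on these libraries where they do the work, as an engineer would, in place of code of your own. Each camera call takes 0.05 s, during which the arm holds its last target. There are 200 camera calls.

## Working session

There is one attempt and no reset: what is moved stays moved. The work goes in short steps, Python scripts to look and compute and a tool call to move; the robot and the scene stay as the last step left them, time stands still between calls to the robot, and variables do not carry over. Pictures are saved under pics/ and viewed, at most 14 in all, crops included, and the job is handed in when it is done.

Besides the shell and the picture viewer there is one more tool, called as name(argument=value, ...) on one line, values as JSON. drive_tool: Moves the arm, as the interface text tells. Shift numbers are shares of 500 mm and turn numbers shares of 90 degrees, none past 1 either way. Its arguments: {"type":"object","properties":{"rows":{"type":"array"}},"required":["rows"]}

```bash
ls; mkdir -p pics
python3 - <<'E'
from station import manip,capture
import cv2,numpy as np,pickle
s=manip.sense();print(s['time'],s['position'],s['tool_rot'],s['gripper_width'])
d={}
for n in("scene","top","wrist"):
    c=capture(n);d[n]=c;cv2.imwrite(f'pics/{n}0.png',c['pixels'][:,:,::-1])
    R=cv2.Rodrigues(np.array(c['rvec'],float))[0];print(n,-R.T@np.array(c['tvec']),R[2],c['intrinsics'][0])
pickle.dump(d,open('c0.pkl','wb'))
E
```

```text
pics
0.0 [ 0.22942214 -0.60791115  0.40356876] [-3.08866589e+00 -5.63318813e-01 -1.35367656e-05] 0.08497801536985733
scene [ 1.62592246 -0.20121296  0.75861569] [-0.81236458  0.18571355 -0.55278772] [468.69985847   0.         313.30108394]
top [0.43881681 0.04016206 1.45429693] [ 0.09607085 -0.01344725 -0.99528366] [477.20446962   0.         315.79518889]
wrist [ 0.30679286 -0.57803498  0.3727753 ] [-0.30059139 -0.11083516 -0.94729108] [320.94168144   0.         311.9999722 ]
```

View pics/top0.png

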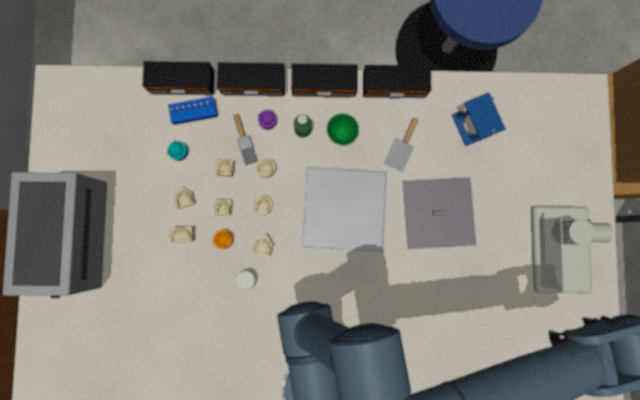

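View pics/scene0.png

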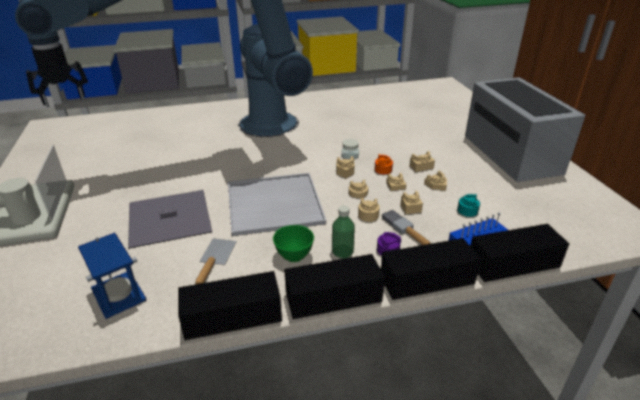

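```bash
cat > h.py <<'E'
from station import manip,capture
import cv2,numpy as np
from scipy.spatial.transform import Rotation as Ro
def cam(c):
    R=cv2.Rodrigues(np.array(c['rvec'],float))[0];t=np.array(c['tvec'],float).ravel()
    return R,t,np.array(c['intrinsics'])
def ray(c,uv,z):
    R,t,K=cam(c);uv=np.atleast_2d(uv).astype(float)
    d=np.c_[uv,np.ones(len(uv))]@np.linalg.inv(K).T@R;o=-R.T@t
    return o+d*((z-o[2])/d[:,2])[:,None]
def proj(c,p):
    R,t,K=cam(c);q=(np.atleast_2d(p)@R.T+t)@K.T;return q[:,:2]/q[:,2:]
E
python3 - <<'E'
from h import *
import pickle
d=pickle.load(open('c0.pkl','rb'))
im=d['top']['pixels'][:,:,::-1]
a=cv2.resize(im[140:270,150:300],None,fx=4,fy=4,interpolation=cv2.INTER_CUBIC)
cv2.imwrite('pics/crop1.png',a)
for n,uv in dict(a=(226,167),b=(266,167),c=(184,197),d=(223,206),e=(263,204),f=(181,233),g=(263,244)).items(): print(n,ray(d['top'],uv,0.03)[0].round(3))
print('tray',ray(d['top'],[(306,168),(386,171),(383,249),(303,246)],0.014).round(3))
print('sheet',ray(d['top'],[(403,180),(472,178),(476,245),(406,249)],0.005).round(3))
E
```

```text
a [0.651 0.292 0.03 ]
b [0.653 0.172 0.03 ]
c [0.559 0.414 0.03 ]
d [0.533 0.297 0.03 ]
e [0.541 0.178 0.03 ]
f [0.452 0.419 0.03 ]
g [0.422 0.176 0.03 ]
tray [[ 0.654  0.051  0.014]
 [ 0.648 -0.193  0.014]
 [ 0.411 -0.183  0.014]
 [ 0.417  0.057  0.014]]
sheet [[ 0.622 -0.246  0.005]
 [ 0.631 -0.459  0.005]
 [ 0.426 -0.467  0.005]
 [ 0.412 -0.254  0.005]]
```

View pics/crop1.png

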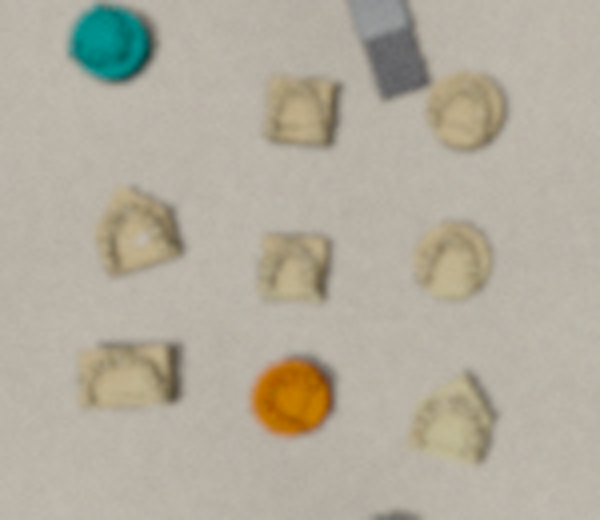

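drive_tool(rows=[0,0,0,0,0,0.0767,1,0,0,0,0,0,0.0767,1,0,0,0,0,0,0.0767,1,0.044,-0.066,0,0,0,0,1,0.044,-0.066,0,0,0,0,1,0.044,-0.066,0,0,0,0,1,0.044,-0.066,0,0,0,0,1,0.044,-0.066,0,0,0,0,1])

```text
time: 0.82
position: [0.3401, -0.4415, 0.4043]
tool_rot: [-3.141, 0.002, 0.0]
ft_force: [1.6, -1.1, -0.5]
gripper_width: 0.0856
gripper_force: 0.0
```

drive_tool(rows=[0.044,-0.066,0,0,0,0,1,0.044,-0.066,0,0,0,0,1,0.044,-0.066,0,0,0,0,1,0.044,-0.066,0,0,0,0,1,0.044,-0.066,0,0,0,0,1,0.044,-0.066,0,0,0,0,1,0.044,-0.066,0,0,0,0,1,0.01,-0.077,0,0,0,0,1])

```text
time: 1.48
position: [0.5004, -0.1724, 0.4048]
tool_rot: [3.141, -0.001, 0.002]
ft_force: [0.8, 0.5, 0.2]
gripper_width: 0.0855
gripper_force: 0.0
```

drive_tool(rows=[0.01,-0.077,0,0,0,0,1,0.01,-0.077,0,0,0,0,1,0.01,-0.077,0,0,0,0,1,0.01,-0.077,0,0,0,0,1,0.01,-0.077,0,0,0,0,1,0.01,-0.077,0,0,0,0,1,0.01,-0.077,0,0,0,0,1,0.01,-0.077,0,0,0,0,1])

```text
time: 2.15
position: [0.5387, 0.1361, 0.4046]
tool_rot: [3.142, -0.001, -0.0]
ft_force: [0.3, 1.0, 0.2]
gripper_width: 0.0853
gripper_force: 0.0
```

drive_tool(rows=[0.01,-0.077,0,0,0,0,1,0.01,-0.077,0,0,0,0,1,0.01,-0.077,0,0,0,0,1,0.01,-0.077,0,0,0,0,1,0,0,0,0,0,0,1,0,0,0,0,0,0,1,0,0,0,0,0,0,1,0,0,0,0,0,0,1])

```text
time: 2.82
position: [0.5591, 0.2872, 0.4044]
tool_rot: [3.141, -0.003, -0.001]
ft_force: [0.4, -0.3, 0.2]
gripper_width: 0.0854
gripper_force: 0.0
```

Run:
```python
from h import *
import pickle
s=manip.sense();print(s['time'],s['position'],s['tool_rot'],s['joints'])
d={n:capture(n) for n in('wrist','scene')};pickle.dump(d,open('c1.pkl','wb'))
cv2.imwrite('pics/w1.png',d['wrist']['pixels'][:,:,::-1])
```

```text
2.8167 [0.55907385 0.2871516  0.40442628] [ 3.14120229e+00 -2.90079142e-03 -8.48708788e-04] [ 2.94384796e-01  1.96162205e-01  1.61559358e+00 -2.21168588e-04
  1.33046704e+00  1.86708076e+00]
```

View pics/w1.png

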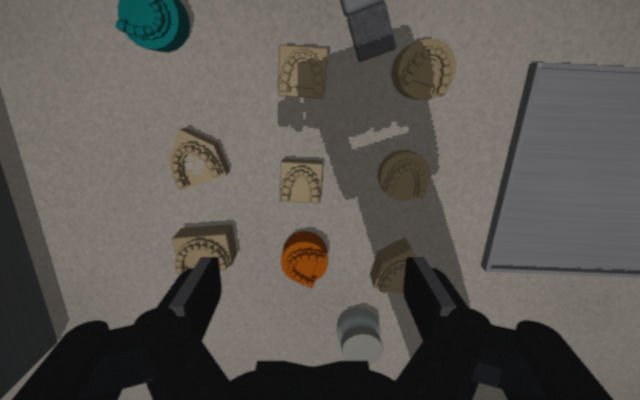

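Run:
```python
from h import *
import pickle
d=pickle.load(open('c1.pkl','rb'));d0=pickle.load(open('c0.pkl','rb'))
a=cv2.resize(d0['scene']['pixels'][140:230,325:455,::-1],(780,540),interpolation=cv2.INTER_CUBIC)
cv2.imwrite('pics/crop2.png',a)
# stereo top-of-object centres: contour of saturated beige
def cents(im,name):
    hsv=cv2.cvtColor(im,cv2.COLOR_RGB2HSV);m=((hsv[...,0]>12)&(hsv[...,0]<32)&(hsv[...,1]>62)).astype(np.uint8)
    m=cv2.morphologyEx(m,cv2.MORPH_OPEN,np.ones((2,2)));m=cv2.morphologyEx(m,cv2.MORPH_CLOSE,np.ones((5,5)))
    for c in cv2.findContours(m,0,2)[0]:
        A=cv2.contourArea(c)
        if A>80: (u,v),_,_=r=cv2.minAreaRect(c); print(name,[np.round(x,1) for x in r],A, c[:,0].min(0),c[:,0].max(0))
cents(d0['top']['pixels'],'top');cents(d['wrist']['pixels'],'wrist')
```

```text
top [array([222.8, 240.3]), array([19.8, 19.1]), np.float64(45.0)] 287.0 [213 230] [232 250]
top [array([183. , 234.5]), array([13., 22.]), np.float64(90.0)] 231.5 [172 228] [194 241]
top [array([  9.5, 304.5]), array([ 19., 189.]), np.float64(0.0)] 1591.5 [  0 210] [ 19 399]
top [array([224.7, 207. ]), array([14.4, 13. ]), np.float64(4.8)] 152.0 [218 200] [232 214]
top [array([264.1, 204.3]), array([16.4, 14.5]), np.float64(4.8)] 171.5 [256 197] [272 212]
top [array([184.3, 197.5]), array([18.8, 18.5]), np.float64(73.3)] 256.5 [176 189] [195 208]
top [array([226.5, 168.5]), array([15., 15.]), np.float64(90.0)] 204.0 [219 161] [234 176]
top [array([267.5, 168.5]), array([17., 17.]), np.float64(90.0)] 234.0 [259 160] [276 177]
top [array([411. , 130.8]), array([ 5.6, 26.4]), np.float64(24.0)] 118.5 [404 119] [418 143]
top [array([239.9, 125.9]), array([23.1,  5.7]), np.float64(73.3)] 102.5 [235 115] [245 137]
top [array([178.,  90.]), array([ 4., 60.]), np.float64(90.0)] 110.5 [148  88] [208  92]
top [array([622.5, 130. ]), array([138.,  33.]), np.float64(90.0)] 3561.5 [606  61] [639 199]
wrist [array([304.4, 262.1]), array([45.2, 41.4]), np.float64(23.2)] 1421.5 [283 242] [327 287]
wrist [array([393.9, 265.5]), array([37.2, 57.1]), np.float64(17.0)] 1497.5 [372 239] [416 294]
wrist [array([204.9, 249.6]), array([44.5, 62. ]), np.float64(84.6)] 2146.0 [173 226] [236 274]
wrist [array([301.7, 181.4]), array([41.3, 41.8]), np.float64(3.2)] 1612.5 [282 160] [323 203]
wrist [array([404.8, 175.9]), array([49.6, 51.3]), np.float64(81.0)] 1969.0 [379 151] [430 201]
wrist [array([195.5, 155.9]), array([56.9, 54.7]), np.float64(71.6)] 2361.5 [169 130] [229 189]
wrist [array([303. ,  72.1]), array([48.2, 51. ]), np.float64(3.0)] 2286.5 [279  46] [328  98]
wrist [array([424.4,  70.4]), array([58.7, 65. ]), np.float64(76.0)] 2952.0 [393  39] [456 100]
```

View pics/crop2.png

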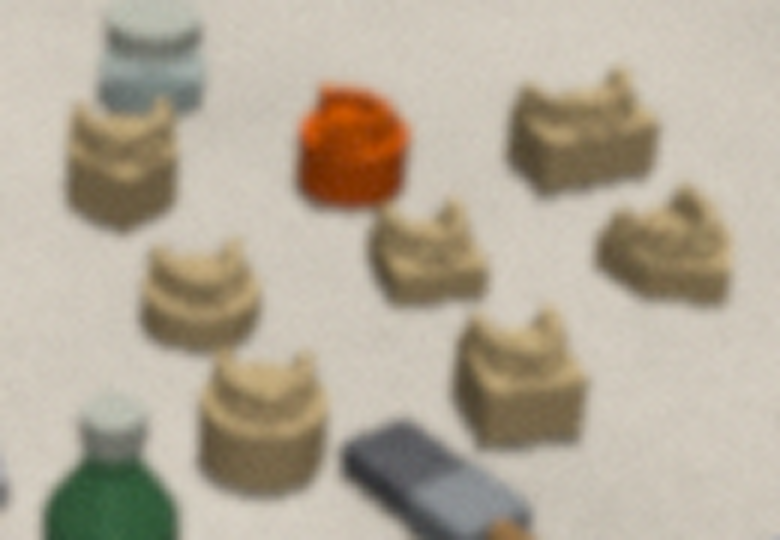

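drive_tool(rows=[-0.055,-0.005,0.037,0,0,0,1,-0.055,-0.005,0.037,0,0,0,1,-0.055,-0.005,0.037,0,0,0,1,-0.055,-0.005,0.037,0,0,0,1,0,0,0,0,0,0,1,0,0,0,0,0,0,1,0,0,0,0,0,0,1,0,0,0,0,0,0,1])

```text
time: 3.58
position: [0.4505, 0.298, 0.3324]
tool_rot: [-3.14, 0.003, -0.005]
ft_force: [-0.3, 0.3, 0.0]
gripper_width: 0.0855
gripper_force: 0.0
```

```bash
cat > cap.py <<'E'
import sys,pickle
from h import *
n=sys.argv[1]
c=capture('wrist');c['s']=manip.sense();pickle.dump(c,open(n+'.pkl','wb'))
cv2.imwrite(f'pics/{n}.png',c['pixels'][:,:,::-1])
E
python3 cap.py sq_l
```

```text
(no output)
```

drive_tool(rows=[0.0135,-0.0585,0,0,0,0,1,0.0135,-0.0585,0,0,0,0,1,0.0135,-0.0585,0,0,0,0,1,0.0135,-0.0585,0,0,0,0,1,0,0,0,0,0,0,1,0,0,0,0,0,0,1,0,0,0,0,0,0,1,0,0,0,0,0,0,1])

```text
time: 4.3
position: [0.4765, 0.4143, 0.3309]
tool_rot: [3.141, -0.003, 0.0]
ft_force: [0.7, -0.5, -0.1]
gripper_width: 0.0856
gripper_force: 0.0
```

```bash
python3 cap.py po_l
```

drive_tool(rows=[-0.006,0.0787,0,0,0,0,1,-0.006,0.0787,0,0,0,0,1,-0.006,0.0787,0,0,0,0,1,-0.006,0.0787,0,0,0,0,1,-0.006,0.0787,0,0,0,0,1,-0.006,0.0787,0,0,0,0,1,0,0,0,0,0,0,1,0,0,0,0,0,0,1])

```text
time: 5.02
position: [0.4578, 0.177, 0.331]
tool_rot: [-3.141, 0.008, -0.001]
ft_force: [-0.3, 0.6, -0.0]
gripper_width: 0.0854
gripper_force: 0.0
```

```bash
python3 cap.py ro_l
python3 - <<'E'
from h import *
import pickle
T=[]
for n in('sq_l','po_l','ro_l'):
    c=pickle.load(open(n+'.pkl','rb'));R,t,K=cam(c);print(n,c['s']['position'],(-R.T@t).round(3))
    T.append(c['pixels'][:200,160:480,::-1])
cv2.imwrite('pics/tri.png',np.vstack(T))
E
```

```text
sq_l [0.45054897 0.2979824  0.33235823] [0.533 0.299 0.302]
po_l [0.4763797  0.41425322 0.33089451] [0.559 0.415 0.3  ]
ro_l [0.45792607 0.17818864 0.33107172] [0.541 0.177 0.3  ]
```

View pics/tri.png

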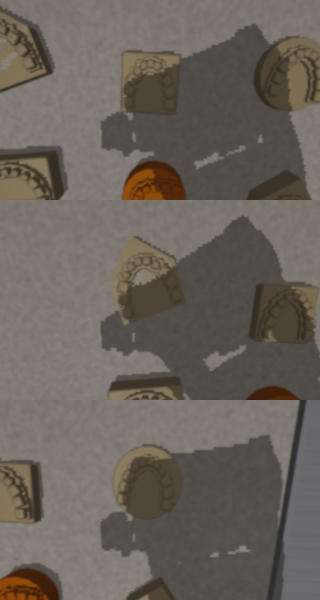

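```bash
cat >> h.py <<'E'
def mask(im):
    f=cv2.GaussianBlur(im,(3,3),0).astype(float);r=f[...,0]/(f[...,2]+5)
    return r
def outline(c,xy,z,thr=1.22):
    m=((mask(c['pixels'])>thr)&(mask(c['pixels'])<2.2)).astype(np.uint8)
    m=cv2.morphologyEx(m,cv2.MORPH_CLOSE,np.ones((7,7)));m=cv2.morphologyEx(m,cv2.MORPH_OPEN,np.ones((3,3)))
    uv=proj(c,[*xy,z])[0]
    cs=[k for k in cv2.findContours(m,0,1)[0] if cv2.contourArea(k)>300]
    k=max(cs,key=lambda k:cv2.pointPolygonTest(k,(float(uv[0]),float(uv[1])),True))
    return ray(c,k[:,0]+0.0,z)[:,:2],k[:,0]
E
python3 - <<'E'
from h import *
import pickle
for n,xy in dict(sq_l=(.533,.297),po_l=(.559,.414),ro_l=(.541,.178)).items():
    c=pickle.load(open(n+'.pkl','rb'))
    r=mask(c['pixels']);uv=proj(c,[*xy,.02])[0].astype(int);print(n,uv,r[uv[1],uv[0]],np.median(r))
    p,k=outline(c,xy,.02);q=(p*1000).astype(np.float32)
    print(len(k),k.min(0),k.max(0),cv2.minAreaRect(q),cv2.minEnclosingCircle(q),cv2.contourArea(q))
    if n[0]=='p': print(cv2.approxPolyDP(q[:,None],6,True)[:,0].round(1))
c=pickle.load(open('ro_l.pkl','rb'))
a=cv2.resize(c['pixels'][35:130,260:355,::-1],(570,570),interpolation=cv2.INTER_CUBIC);cv2.imwrite('pics/rl.png',cv2.convertScaleAbs(a,alpha=1.7))
E
```

```text
sq_l [314  87] 1.3389830508474576 1.0608695652173914
224 [281  52] [339 113] ((536.0787353515625, 301.2654724121094), (46.59129333496094, 47.01851272583008), 86.85823059082031) ((536.3881225585938, 301.295654296875), 32.049957275390625) 2111.5441531548277
po_l [313  85] 1.3389830508474576 1.0598290598290598
234 [271  37] [344 123] ((566.1912231445312, 422.5534362792969), (62.408573150634766, 55.62028503417969), 17.98656463623047) ((560.8733520507812, 421.40673828125), 36.620948791503906) 2661.653429181315
[[595.5 433.3]
 [564.3 448.8]
 [528.8 439.1]
 [545.3 388.3]
 [578.7 397.4]]
ro_l [311  85] 1.35 1.0583333333333333
204 [273  46] [340 118] ((542.57958984375, 182.13160705566406), (55.55464172363281, 56.060855865478516), 89.74783325195312) ((541.90966796875, 182.05245971679688), 29.170883178710938) 2444.5273751672357
```

View pics/rl.png

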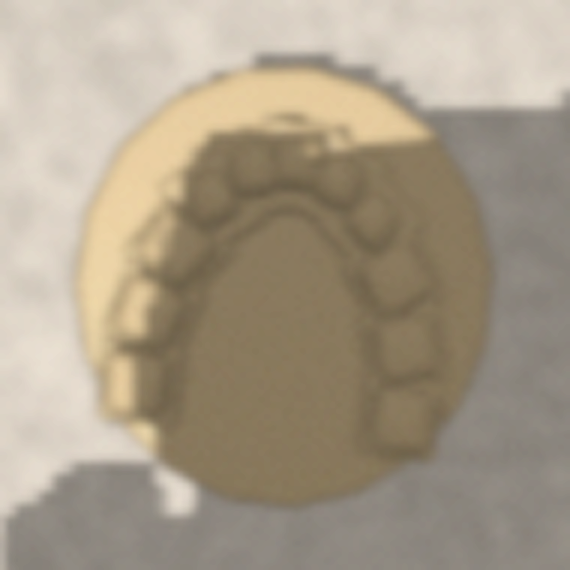

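drive_tool(rows=[0.018,0.07,-0.021,0,0,0,1,0.018,0.07,-0.021,0,0,0,1,0.018,0.07,-0.021,0,0,0,1,0.018,0.07,-0.021,0,0,0,1,0.018,0.07,-0.021,0,0,0,1,0.018,0.07,-0.021,0,0,0,1,0.018,0.07,-0.021,0,0,0,1,0,0,0,0,0,0,1])

```text
time: 5.73
position: [0.5228, -0.0696, 0.4072]
tool_rot: [3.138, -0.007, 0.009]
ft_force: [0.4, 0.1, 0.4]
gripper_width: 0.0852
gripper_force: 0.0
```

drive_tool(rows=[0,0,0,0,0,0,1,0,0,0,0,0,0,1,0,0,0,0,0,0,1,0,0,0,0,0,0,1,0,0,0,0,0,0,1,0,0,0,0,0,0,1,0,0,0,0,0,0,1,0,0,0,0,0,0,1])

```text
time: 6.4
position: [0.5208, -0.0657, 0.4042]
tool_rot: [-3.142, 0.0, 0.0]
ft_force: [-0.3, -0.2, -0.2]
gripper_width: 0.0852
gripper_force: 0.0
```

```bash
python3 cap.py tray
```

drive_tool(rows=[0.0055,-0.081,0,0,0,0,1,0.0055,-0.081,0,0,0,0,1,0.0055,-0.081,0,0,0,0,1,0.0055,-0.081,0,0,0,0,1,0.0055,-0.081,0,0,0,0,1,0.0055,-0.081,0,0,0,0,1,0.0055,-0.081,0,0,0,0,1,0.0055,-0.081,0,0,0,0,1])

```text
time: 7.12
position: [0.5428, 0.2601, 0.4043]
tool_rot: [-3.142, 0.001, -0.001]
ft_force: [1.5, -0.2, -0.4]
gripper_width: 0.0854
gripper_force: 0.0
```

drive_tool(rows=[0.0055,-0.081,0,0,0,0,1,0.0055,-0.081,0,0,0,0,1,0.0055,-0.081,0,0,0,0,1,0.0055,-0.081,0,0,0,0,1,0,0,0,0,0,-0.065,1,0,0,0,0,0,-0.065,1,0,0,0,0,0,-0.065,1,0,0,0,0,0,0,1])

```text
time: 7.78
position: [0.5541, 0.4204, 0.4038]
tool_rot: [3.104, 0.482, -0.001]
ft_force: [1.1, -0.3, 0.1]
gripper_width: 0.0853
gripper_force: 0.0
```

View pics/tray.png

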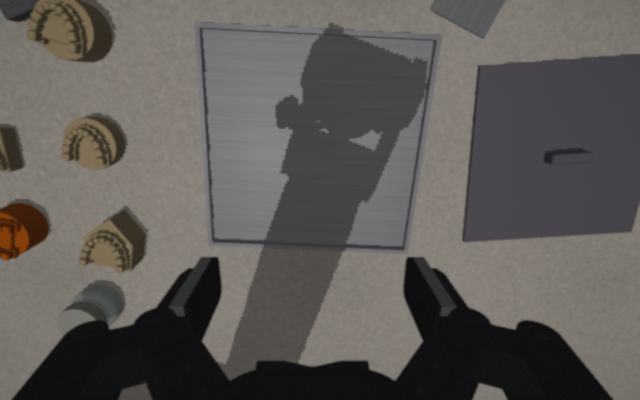

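drive_tool(rows=[0,0,0.074,0,0,0,1,0,0,0.074,0,0,0,1,0,0,0.074,0,0,0,1,0,0,0.074,0,0,0,1,0,0,0.074,0,0,0,1,0,0,0.074,0,0,0,1,0,0,0,0,0,0,1,0,0,0,0,0,0,1])

```text
time: 8.45
position: [0.5533, 0.4194, 0.18]
tool_rot: [3.104, 0.475, -0.008]
ft_force: [-0.0, -0.3, -0.8]
gripper_width: 0.0857
gripper_force: 0.0
```

drive_tool(rows=[0,0,0,0,0,0,-1,0,0,0,0,0,0,-1,0,0,0,0,0,0,-1,0,0,0,0,0,0,-1,0,0,0,0,0,0,-1,0,0,0,0,0,0,-1,0,0,0,0,0,0,-1,0,0,0,0,0,0,-1])

```text
time: 9.12
position: [0.5558, 0.4208, 0.187]
tool_rot: [-3.103, -0.477, -0.011]
ft_force: [-0.3, -0.9, 7.0]
gripper_width: 0.0533
gripper_force: 61.4
```

```bash
python3 cap.py grip
python3 - <<'E'
from h import *
import pickle
c=pickle.load(open('tray.pkl','rb'))
p=ray(c,[(197,24),(440,36),(405,250),(211,243)],.014)[:,:2];print(p.round(4),p.mean(0),[np.linalg.norm(p[i]-p[(i+1)%4]) for i in range(4)])
d=p-np.roll(p,-1,0);print(np.degrees(np.arctan2(d[:,1],d[:,0])))
print(ray(c,[(478,66),(463,241),(632,232)],.005).round(3), ray(c,[(544,155),(592,157)],.021))
c=capture('scene');cv2.imwrite('pics/s_grip.png',cv2.resize(c['pixels'][90:230,340:480,::-1],(560,560),interpolation=2))
E
```

```text
[[ 0.6618  0.0506]
 [ 0.6511 -0.1941]
 [ 0.408  -0.1815]
 [ 0.4176  0.0611]] [ 0.53461922 -0.06596336] [np.float64(0.2450267085917638), np.float64(0.24334036023915703), np.float64(0.24280805180557333), np.float64(0.24447250835529863)]
[ 87.48494211  -2.98377391 -92.24600651 177.53900464]
[[ 0.623 -0.242  0.005]
 [ 0.416 -0.257  0.005]
 [ 0.429 -0.468  0.005]] [[ 0.53050838 -0.32262138  0.021     ]
 [ 0.52829369 -0.37658143  0.021     ]]
```

View pics/s_grip.png

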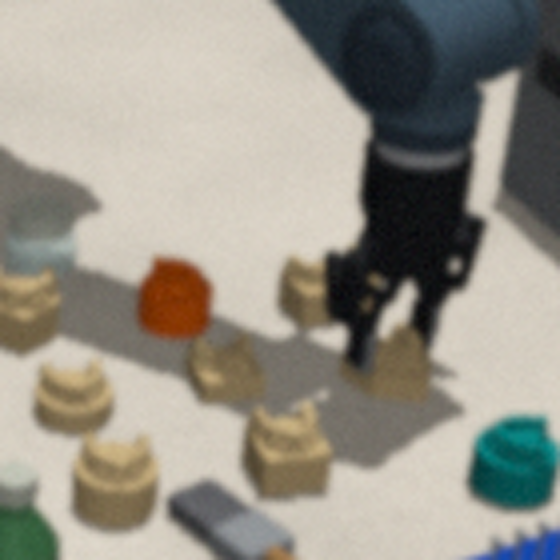

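Run:
```python
from h import *
c=capture('wrist');s=manip.sense();print(s['time'],s['position'],s['tool_rot'],s['ft_force'],s['ft_torque'],s['gripper_width'])
a=cv2.imread('pics/grip.png')[150:400,160:480];b=capture('scene')['pixels'][145:195,420:460,::-1]
a=cv2.convertScaleAbs(cv2.resize(a,None,fx=1.5,fy=1.5),alpha=1.8);b=cv2.resize(b,(300,375),interpolation=2);cv2.imwrite('pics/g2.png',np.hstack([a,b]))
```

```text
9.2667 [0.55576945 0.4208512  0.18700757] [-3.10292082 -0.47746424 -0.01062173] [-0.77139455 -0.26839257  6.43392326] [-0.17504789  0.07746672  0.00262631] 0.05280681413234124
```

View pics/g2.png

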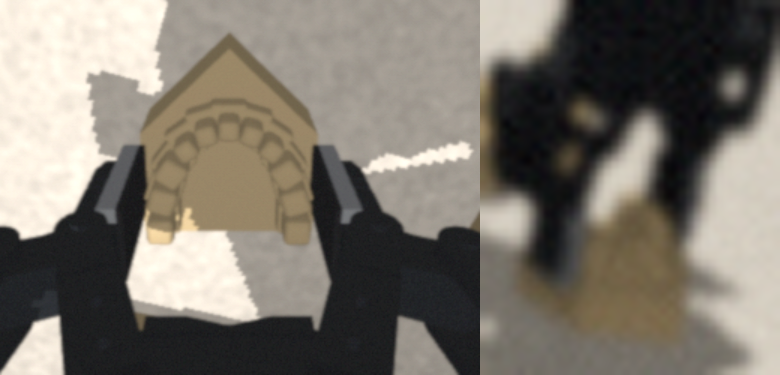

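drive_tool(rows=[0,0,-0.01,0,0,0,-1,0,0,-0.03,0,0,0,-1,0,0,-0.06,0,0,0,-1,0,0,-0.06,0,0,0,-1,0,0,-0.06,0,0,0,-1,0,0,-0.06,0,0,0,-1,0,0,-0.02,0,0,0,-1,0,0,0,0,0,0,-1])

```text
time: 9.98
position: [0.5549, 0.4206, 0.3378]
tool_rot: [-3.102, -0.478, -0.013]
ft_force: [0.6, -0.5, -1.0]
gripper_width: 0.0528
gripper_force: 63.3
```

Run:
```python
from h import *
import pickle
# in-hand tip at grasp (grip.pkl) : pixel (312.7,172)
c=pickle.load(open('grip.pkl','rb'));s=c['s'];print(s['position'],s['tool_rot'])
tip=ray(c,(312.7,172),.02)[0];Rt=Ro.from_rotvec(s['tool_rot']);print('tip in tool mm',Rt.inv().apply(tip-s['position'])*1000)
c=capture('wrist');s=manip.sense();pickle.dump(dict(c,s=s),open('lift.pkl','wb'));print(s['position'],s['tool_rot'],s['ft_force'],s['gripper_width'])
Rt=Ro.from_rotvec(s['tool_rot'])
g=c['pixels'][150:330,160:480];r=mask(g)
# tip row now
m=((r>1.22)&(r<2)).astype(np.uint8);m=cv2.morphologyEx(m,cv2.MORPH_OPEN,np.ones((3,3)));k=max(cv2.findContours(m,0,1)[0],key=cv2.contourArea)[:,0]+[160,150]
print(k[k[:,1].argmin()],k.min(0),k.max(0))
# tray lines
t=pickle.load(open('tray.pkl','rb'))
gr=cv2.cvtColor(t['pixels'],cv2.COLOR_RGB2GRAY);L=cv2.createLineSegmentDetector().detect(gr)[0][:,0]
for l in L:
    if np.hypot(*(l[2:]-l[:2]))>60: print(l.round(1),(ray(t,l.reshape(2,2),.014)[:,:2]*1000).round(1).ravel())
```

```text
[0.55574928 0.42083825 0.18697615] [-3.1029552  -0.47745403 -0.01056203]
tip in tool mm [ 47.0713627   -0.44656356 167.30884934]
[0.55426223 0.42013272 0.33421005] [-3.10385506 -0.47796758 -0.00517557] [-0.1903254   0.75697658 -2.59328914] 0.05282087915866327
[312 174] [254 174] [370 312]
[553.6 327.7 613.  399.3] [ 288.5 -396.9  156.1 -518.4]
[ 12.  398.   66.1 332.1] [157.1 387.3 280.1 275.5]
[461.3 239.4 477.   64.5] [ 422.8 -249.9  624.3 -236.1]
[211.  239.4 198.8  29.3] [422.6  60.7 657.   49.4]
[205.1  73.1 214.4 235.6] [615.8  47.5 427.7  55.9]
[478.2  64.9 638.2  53. ] [ 624.  -237.3  635.4 -399.8]
[630.6 231.5 464.3 241.6] [ 433.9 -456.3  419.8 -254.1]
[401.7 243.3 425.   91.8] [ 417.4 -176.5  597.3 -185.1]
[428.5  93.  405.4 249.1] [ 596.  -189.   409.2 -181.8]
[225.9 362.8 261.6 248.9] [225.8  58.9 409.4  -1.6]
[400.4 130.4 368.4 202. ] [ 556.5 -162.5  472.1 -131.9]
[341.6 253.  298.2 360.7] [ 403.7 -102.1  229.9  -45.1]
[200.6  26.3 320.7  32.6] [659.7  47.3 654.1 -73.3]
[430.6  41.  360.6  37.3] [ 646.5 -185.2  649.8 -113.9]
[316.8  35.1 204.4  29.3] [651.8 -69.5 657.   43.8]
[356.9  34.6 425.6  37.8] [ 652.3 -110.   649.4 -179.8]
[480.   68.1 474.  135.6] [ 620.8 -239.7  550.9 -244.8]
```

drive_tool(rows=[0,0,0,0,0,0.0744,-1,0,0,0,0,0,0.0744,-1,0,0,0,0,0,0.0744,-1,0.0079,0.0784,0,0,0,0,-1,0.0079,0.0784,0,0,0,0,-1,0.0079,0.0784,0,0,0,0,-1,0.0079,0.0784,0,0,0,0,-1,0.0079,0.0784,0,0,0,0,-1])

```text
time: 10.7
position: [0.5638, 0.2215, 0.3289]
tool_rot: [3.14, -0.07, -0.008]
ft_force: [0.9, 0.1, -1.1]
gripper_width: 0.053
gripper_force: 63.4
```

drive_tool(rows=[0.0079,0.0784,0,0,0,0,-1,0.0079,0.0784,0,0,0,0,-1,0.0079,0.0784,0,0,0,0,-1,0.0079,0.0784,0,0,0,0,-1,0.0079,0.0784,0,0,0,0,-1,0.0079,0.0784,0,0,0,0,-1,0,0,0,0,0,0,-1,0,0,0,0,0,0,-1])

```text
time: 11.37
position: [0.5774, -0.0144, 0.3296]
tool_rot: [-3.139, 0.077, 0.007]
ft_force: [-0.4, 0.8, -2.4]
gripper_width: 0.0529
gripper_force: 63.4
```

drive_tool(rows=[0,0,0.05,0,0,0,-1,0,0,0.05,0,0,0,-1,0,0,0.05,0,0,0,-1,0,0,0.05,0,0,0,-1,0,0,0.03,0,0,0,-1,0,0,0.01,0,0,0,-1,0,0,0,0,0,0,-1,0,0,0,0,0,0,-1])

```text
time: 12.03
position: [0.5781, -0.0118, 0.2121]
tool_rot: [-3.141, 0.069, 0.001]
ft_force: [0.8, -1.1, -0.6]
gripper_width: 0.0529
gripper_force: 63.4
```

drive_tool(rows=[0,0,0.01,0,0,0,-1,0,0,0.01,0,0,0,-1,0,0,0.006,0,0,0,-1,0,0,0.004,0,0,0,-1,0,0,0,0,0,0,-1,0,0,0,0,0,0,-1,0,0,0,0,0,0,-1,0,0,0,0,0,0,-1])

```text
time: 12.7
position: [0.5783, -0.0128, 0.1974]
tool_rot: [3.141, -0.071, 0.001]
ft_force: [0.1, -0.4, -0.9]
gripper_width: 0.0529
gripper_force: 63.4
```

drive_tool(rows=[0,0,0.002,0,0,0,-1,0,0,0.002,0,0,0,-1,0,0,0,0,0,0,-1,0,0,0,0,0,0,-1,0,0,0,0,0,0,-1,0,0,0,0,0,0,-1,0,0,0,0,0,0,-1,0,0,0,0,0,0,-1])

```text
time: 13.37
position: [0.5782, -0.0127, 0.1952]
tool_rot: [3.141, -0.071, 0.0]
ft_force: [0.2, 0.2, -1.5]
gripper_width: 0.0529
gripper_force: 63.4
```

drive_tool(rows=[0,0,0.002,0,0,0,-1,0,0,0,0,0,0,-1,0,0,0,0,0,0,-1,0,0,0,0,0,0,-1,0,0,0,0,0,0,-1,0,0,0,0,0,0,-1,0,0,0,0,0,0,-1,0,0,0,0,0,0,-1])

```text
time: 14.03
position: [0.5782, -0.0127, 0.1942]
tool_rot: [-3.141, 0.071, -0.0]
ft_force: [-0.1, -0.2, -0.7]
gripper_width: 0.0529
gripper_force: 63.4
```

drive_tool(rows=[0,0,0.001,0,0,0,-1,0,0,0.001,0,0,0,-1,0,0,0,0,0,0,-1,0,0,0,0,0,0,-1,0,0,0,0,0,0,-1,0,0,0,0,0,0,-1,0,0,0,0,0,0,-1,0,0,0,0,0,0,-1])

```text
time: 14.7
position: [0.5782, -0.0127, 0.1932]
tool_rot: [3.141, -0.071, 0.0]
ft_force: [0.1, 0.7, -1.0]
gripper_width: 0.0527
gripper_force: 63.5
```

drive_tool(rows=[0,0,0,0,0,0,1,0,0,0,0,0,0,1,0,0,0,0,0,0,1,0,0,-0.02,0,0,0,1,0,0,-0.06,0,0,0,1,0,0,-0.07,0,0,0,1,0,0,-0.07,0,0,0,1,0,0,-0.06,0,0,0,1])

```text
time: 15.37
position: [0.5783, -0.0127, 0.3365]
tool_rot: [3.14, -0.071, 0.004]
ft_force: [0.2, -1.0, 0.3]
gripper_width: 0.0852
gripper_force: 0.0
```

drive_tool(rows=[-0.0141,-0.078,0,0,0,0,1,-0.0141,-0.078,0,0,0,0,1,-0.0141,-0.078,0,0,0,0,1,-0.0141,-0.078,0,0,0,0,1,-0.0141,-0.078,0,0,0,0,1,-0.0141,-0.078,0,0,0,0,1,-0.0141,-0.078,0,0,0,0,1,-0.0141,-0.078,0,0,0,0,1])

```text
time: 16.03
position: [0.5352, 0.3035, 0.3344]
tool_rot: [-3.14, 0.07, -0.002]
ft_force: [-0.2, -0.2, 0.3]
gripper_width: 0.0854
gripper_force: 0.0
```

drive_tool(rows=[0,0,0.07,0,0,0,1,0,0,0.07,0,0,0,1,0,0,0.07,0,0,0,1,0,0,0.05,0,0,0,1,0,0,0.022,0,0,0,1,0,0,0,0,0,0,1,0,0,0,0,0,0,1,0,0,0,0,0,0,1])

```text
time: 16.7
position: [0.5371, 0.3019, 0.1948]
tool_rot: [-3.139, 0.071, -0.006]
ft_force: [-0.2, 0.4, 0.1]
gripper_width: 0.0856
gripper_force: 0.0
```

drive_tool(rows=[0,0,0,0,0,0,-1,0,0,0,0,0,0,-1,0,0,0,0,0,0,-1,0,0,0,0,0,0,-1,0,0,0,0,0,0,-1,0,0,0,0,0,0,-1,0,0,0,0,0,0,-1,0,0,0,0,0,0,-1])

```text
time: 17.37
position: [0.5365, 0.3018, 0.1936]
tool_rot: [-3.14, 0.07, -0.003]
ft_force: [-0.6, -1.1, 6.1]
gripper_width: 0.0414
gripper_force: 61.4
```

```bash
cat >> h.py <<'E'
def inhand(zc,name=None,lo=150):
    """outline of held cast in tool frame (mm); zc = tool-z of its base top"""
    c=capture('wrist');s=manip.sense();Rt=Ro.from_rotvec(s['tool_rot'])
    r=mask(c['pixels']);m=((r>1.22)&(r<2)).astype(np.uint8);m[:lo]=0;m[320:]=0;m[:,:200]=0;m[:,440:]=0
    m=cv2.morphologyEx(m,cv2.MORPH_OPEN,np.ones((3,3)));k=max(cv2.findContours(m,0,1)[0],key=cv2.contourArea)[:,0]
    p=ray(c,k,s['position'][2]-zc);q=Rt.inv().apply(p-s['position'])*1000
    print('t',s['time'],s['position'].round(4),s['tool_rot'].round(3),'F',s['ft_force'].round(1),'w',round(s['gripper_width'],4))
    print('px top',k[k[:,1].argmin()],'box',k.min(0),k.max(0),'tool x max',q[:,0].max().round(1),'y',q[:,1].min().round(1),q[:,1].max().round(1))
    return c,k,q
E
python3 - <<'E'
from h import *
s=manip.sense();inhand(s['position'][2]-.02)
E
```

```text
t 17.4167 [0.5365 0.3017 0.1936] [-3.14e+00  7.10e-02 -3.00e-03] F [-1.1 -0.9  5.6] w 0.0411
px top [271 204] box [265 204] [360 307] tool x max 29.5 y -24.0 22.8
```

drive_tool(rows=[0,0,0,0,0,0,1,0,0,0,0,0,0,1,0,0,0,0,0,0,1,0,0,0.02,0,0,0,1,0,0,0.02,0,0,0,1,0,0,0.004,0,0,0,1,0,0,0,0,0,0,1,0,0,0,0,0,0,1])

```text
time: 18.08
position: [0.5356, 0.3014, 0.1694]
tool_rot: [3.14, -0.071, -0.002]
ft_force: [0.3, 0.6, 0.1]
gripper_width: 0.0853
gripper_force: 0.0
```

drive_tool(rows=[0,0,0,0,0,0,-1,0,0,0,0,0,0,-1,0,0,0,0,0,0,-1,0,0,0,0,0,0,-1,0,0,0,0,0,0,-1,0,0,0,0,0,0,-1,0,0,0,0,0,0,-1,0,0,0,0,0,0,-1])

```text
time: 18.75
position: [0.5363, 0.3018, 0.1711]
tool_rot: [-3.14, 0.07, -0.003]
ft_force: [-0.5, 0.2, 5.3]
gripper_width: 0.0467
gripper_force: 66.7
```

Run:
```python
from h import *
s=manip.sense();inhand(s['position'][2]-.02)
```

```text
t 18.8 [0.5363 0.3017 0.1711] [-3.14e+00  7.10e-02 -3.00e-03] F [0.5 0.1 6. ] w 0.047
px top [265 219] box [257 219] [368 319] tool x max 31.3 y -24.6 22.7
```

drive_tool(rows=[0,0,-0.01,0,0,0,-1,0,0,-0.03,0,0,0,-1,0,0,-0.07,0,0,0,-1,0,0,-0.07,0,0,0,-1,0,0,-0.07,0,0,0,-1,0,0,-0.07,0,0,0,-1,0.0127,0.0768,0,0,0,0,-1,0.0127,0.0768,0,0,0,0,-1])

```text
time: 19.47
position: [0.5451, 0.2248, 0.333]
tool_rot: [-3.14, 0.064, -0.008]
ft_force: [-0.1, -0.2, -2.1]
gripper_width: 0.0469
gripper_force: 62.3
```

drive_tool(rows=[0.0127,0.0768,0,0,0,0,-1,0.0127,0.0768,0,0,0,0,-1,0.0127,0.0768,0,0,0,0,-1,0.0127,0.0768,0,0,0,0,-1,0.0127,0.0768,0,0,0,0,-1,0.0127,0.0768,0,0,0,0,-1,0.0127,0.0768,0,0,0,0,-1,0.0127,0.0768,0,0,0,0,-1])

```text
time: 20.13
position: [0.5813, -0.0867, 0.3293]
tool_rot: [-3.14, 0.071, 0.003]
ft_force: [0.9, 0.1, -1.5]
gripper_width: 0.0469
gripper_force: 62.3
```

drive_tool(rows=[0.0127,0.0768,0,0,0,0,-1,0,0,0,0,0,0,-1,0,0,0.06,0,0,0,-1,0,0,0.06,0,0,0,-1,0,0,0.06,0,0,0,-1,0,0,0.06,0,0,0,-1,0,0,0.04,0,0,0,-1,0,0,0.01,0,0,0,-1])

```text
time: 20.8
position: [0.5841, -0.1224, 0.18]
tool_rot: [-3.137, 0.071, 0.015]
ft_force: [-0.0, 0.0, -1.8]
gripper_width: 0.0472
gripper_force: 62.4
```

drive_tool(rows=[0,0,0,0,0,0,-1,0,0,0,0,0,0,-1,0,0,0,0,0,0,-1,0,0,0,0,0,0,-1,0,0,0,0,0,0,-1,0,0,0,0,0,0,-1,0,0,0,0,0,0,-1,0,0,0,0,0,0,-1])

```text
time: 21.47
position: [0.5867, -0.1236, 0.1855]
tool_rot: [3.141, -0.071, 0.001]
ft_force: [0.8, 0.4, -0.4]
gripper_width: 0.0472
gripper_force: 62.4
```

Run:
```python
from h import *
c,k,q=inhand(.151)
import pickle;pickle.dump(c,open('sqhand.pkl','wb'))
```

```text
t 21.5167 [ 0.5867 -0.1236  0.1854] [ 3.141 -0.071  0.   ] F [ 0.6 -0.3 -2.1] w 0.0467
px top [266 219] box [257 219] [368 319] tool x max 31.4 y -24.6 22.7
```

drive_tool(rows=[0,0,0.006,0,0,0,-1,0,0,0.005,0,0,0,-1,0,0,0.003,0,0,0,-1,0,0,0,0,0,0,-1,0,0,0,0,0,0,-1,0,0,0,0,0,0,-1,0,0,0,0,0,0,-1,0,0,0,0,0,0,-1])

```text
time: 22.18
position: [0.5867, -0.1236, 0.1783]
tool_rot: [3.141, -0.071, 0.0]
ft_force: [-0.2, -0.8, -1.4]
gripper_width: 0.0467
gripper_force: 62.4
```

drive_tool(rows=[0,0,0.001,0,0,0,-1,0,0,0.001,0,0,0,-1,0,0,0,0,0,0,-1,0,0,0,0,0,0,-1,0,0,0,0,0,0,-1,0,0,0,0,0,0,-1,0,0,0,0,0,0,-1,0,0,0,0,0,0,-1])

```text
time: 22.85
position: [0.5866, -0.1236, 0.1772]
tool_rot: [-3.141, 0.071, 0.0]
ft_force: [0.3, 0.1, -2.0]
gripper_width: 0.0468
gripper_force: 62.4
```

drive_tool(rows=[0,0,0.001,0,0,0,-1,0,0,0,0,0,0,-1,0,0,0,0,0,0,-1,0,0,0,0,0,0,-1,0,0,0,0,0,0,-1,0,0,0,0,0,0,-1,0,0,0,0,0,0,-1,0,0,0,0,0,0,-1])

```text
time: 23.52
position: [0.5867, -0.1236, 0.1771]
tool_rot: [3.141, -0.071, -0.0]
ft_force: [-3.4, 1.3, 5.7]
gripper_width: 0.0469
gripper_force: 66.4
```

Run:
```python
from h import *
F=[]
for _ in range(6): capture('wrist');F.append(manip.sense()['ft_force'][2])
print(np.round(F,2),manip.sense()['position'])
```

```text
[5.92 5.44 4.96 5.89 5.7  5.63] [ 0.58672272 -0.12359782  0.17707095]
```

drive_tool(rows=[0,0,0,0,0,0,1,0,0,0,0,0,0,1,0,0,0,0,0,0,1,0,0,-0.02,0,0,0,1,0,0,-0.07,0,0,0,1,0,0,-0.08,0,0,0,1,0,0,-0.08,0,0,0,1,0,0,-0.062,0,0,0,1])

```text
time: 24.48
position: [0.5869, -0.1236, 0.3369]
tool_rot: [3.139, -0.07, 0.006]
ft_force: [0.5, -0.8, 1.2]
gripper_width: 0.0853
gripper_force: 0.0
```

drive_tool(rows=[-0.0146,-0.0759,0,0,0,0,1,-0.0146,-0.0759,0,0,0,0,1,-0.0146,-0.0759,0,0,0,0,1,-0.0146,-0.0759,0,0,0,0,1,-0.0146,-0.0759,0,0,0,0,1,-0.0146,-0.0759,0,0,0,0,1,-0.0146,-0.0759,0,0,0,0,1,-0.0146,-0.0759,0,0,0,0,1])

```text
time: 25.15
position: [0.5413, 0.1841, 0.3336]
tool_rot: [-3.141, 0.071, -0.002]
ft_force: [0.1, 0.1, 0.1]
gripper_width: 0.0854
gripper_force: 0.0
```

drive_tool(rows=[0,0,0,0,0,0.049,1,0,0,0.07,0,0,0,1,0,0,0.07,0,0,0,1,0,0,0.07,0,0,0,1,0,0,0.06,0,0,0,1,0,0,0.03,0,0,0,1,0,0,0.015,0,0,0,1,0,0,0.005,0,0,0,1])

```text
time: 25.82
position: [0.5416, 0.1823, 0.1718]
tool_rot: [3.135, -0.191, -0.003]
ft_force: [-0.6, 0.3, 0.0]
gripper_width: 0.0855
gripper_force: 0.0
```

drive_tool(rows=[0,0,0,0,0,0,1,0,0,0,0,0,0,1,0,0,0,0,0,0,1,0,0,0,0,0,0,1,0,0,0,0,0,0,1,0,0,0,0,0,0,1,0,0,0,0,0,0,1,0,0,0,0,0,0,1])

```text
time: 26.48
position: [0.542, 0.1823, 0.1728]
tool_rot: [-3.136, 0.191, -0.0]
ft_force: [0.1, 0.5, -0.1]
gripper_width: 0.0853
gripper_force: 0.0
```

drive_tool(rows=[0,0,0,0,0,0,-1,0,0,0,0,0,0,-1,0,0,0,0,0,0,-1,0,0,0,0,0,0,-1,0,0,0,0,0,0,-1,0,0,0,0,0,0,-1,0,0,0,0,0,0,-1,0,0,0,0,0,0,-1])

```text
time: 27.15
position: [0.5423, 0.1824, 0.1732]
tool_rot: [-3.136, 0.191, -0.002]
ft_force: [-0.1, 0.2, 6.2]
gripper_width: 0.0557
gripper_force: 64.2
```

Run:
```python
from h import *
s=manip.sense();inhand(s['position'][2]-.02)
```

```text
t 27.2 [0.5424 0.1824 0.1733] [-3.136e+00  1.910e-01 -2.000e-03] F [-0.6 -0.2  5.4] w 0.0561
px top [311 206] box [249 206] [376 319] tool x max 36.1 y -28.8 27.3
```

drive_tool(rows=[0,0,-0.01,0,0,0,-1,0,0,-0.03,0,0,0,-1,0,0,-0.07,0,0,0,-1,0,0,-0.07,0,0,0,-1,0,0,-0.07,0,0,0,-1,0,0,-0.07,0,0,0,-1,0,0,0,0,0,-0.049,-1,0,0,0,0,0,0,-1])

```text
time: 27.87
position: [0.5422, 0.1824, 0.335]
tool_rot: [-3.14, 0.068, -0.006]
ft_force: [0.0, 0.1, -2.1]
gripper_width: 0.0564
gripper_force: 64.0
```

drive_tool(rows=[-0.0128,0.0758,0,0,0,0,-1,-0.0128,0.0758,0,0,0,0,-1,-0.0128,0.0758,0,0,0,0,-1,-0.0128,0.0758,0,0,0,0,-1,-0.0128,0.0758,0,0,0,0,-1,-0.0128,0.0758,0,0,0,0,-1,-0.0128,0.0758,0,0,0,0,-1,-0.0128,0.0758,0,0,0,0,-1])

```text
time: 28.53
position: [0.4755, -0.1194, 0.3304]
tool_rot: [-3.139, 0.073, 0.006]
ft_force: [0.6, 0.2, -0.9]
gripper_width: 0.0559
gripper_force: 64.1
```

drive_tool(rows=[0,0,0,0,0,0,-1,0,0,0.06,0,0,0,-1,0,0,0.07,0,0,0,-1,0,0,0.07,0,0,0,-1,0,0,0.05,0,0,0,-1,0,0,0.03,0,0,0,-1,0,0,0.012,0,0,0,-1,0,0,0.004,0,0,0,-1])

```text
time: 29.2
position: [0.4758, -0.1174, 0.1822]
tool_rot: [-3.138, 0.072, 0.008]
ft_force: [-0.0, -0.5, -1.3]
gripper_width: 0.0561
gripper_force: 64.2
```

drive_tool(rows=[0,0,0,0,0,0,-1,0,0,0,0,0,0,-1,0,0,0,0,0,0,-1,0,0,0,0,0,0,-1,0,0,0,0,0,0,-1,0,0,0,0,0,0,-1,0,0,0,0,0,0,-1,0,0,0,0,0,0,-1])

```text
time: 29.87
position: [0.4772, -0.1183, 0.1849]
tool_rot: [3.141, -0.071, 0.0]
ft_force: [0.3, -0.7, -2.0]
gripper_width: 0.0559
gripper_force: 64.2
```

Run:
```python
from h import *
s=manip.sense();inhand(.1525)
```

```text
t 29.9167 [ 0.4772 -0.1183  0.1848] [ 3.141 -0.071  0.   ] F [-1.1 -0.5 -1. ] w 0.0556
px top [305 207] box [249 207] [376 319] tool x max 36.0 y -28.8 27.1
```

drive_tool(rows=[0,0,0.005,0,0,0,-1,0,0,0.004,0,0,0,-1,0,0,0.002,0,0,0,-1,0,0,0,0,0,0,-1,0,0,0,0,0,0,-1,0,0,0,0,0,0,-1,0,0,0,0,0,0,-1,0,0,0,0,0,0,-1])

```text
time: 30.58
position: [0.4771, -0.1182, 0.1792]
tool_rot: [-3.141, 0.071, 0.001]
ft_force: [-4.0, 0.5, 4.4]
gripper_width: 0.0558
gripper_force: 64.9
```

drive_tool(rows=[0,0,0,0,0,0,1,0,0,0,0,0,0,1,0,0,0,0,0,0,1,0,0,-0.02,0,0,0,1,0,0,-0.07,0,0,0,1,0,0,-0.08,0,0,0,1,0,0,-0.08,0,0,0,1,0,0,-0.08,0,0,0,1])

```text
time: 31.25
position: [0.4768, -0.118, 0.3466]
tool_rot: [3.141, -0.071, 0.001]
ft_force: [1.0, -0.4, -0.0]
gripper_width: 0.0855
gripper_force: 0.0
```

drive_tool(rows=[0,0,-0.08,0,0,0,1,0,0,-0.04,0,0,0,1,0.0404,-0.0532,0,0,0,0,1,0.0404,-0.0532,0,0,0,0,1,0,0,0,0,0,0,1,0,0,0,0,0,0,1,0,0,0,0,0,0,1,0,0,0,0,0,0,1])

```text
time: 31.92
position: [0.5195, -0.0674, 0.4041]
tool_rot: [3.141, -0.072, -0.001]
ft_force: [0.3, -0.2, -0.1]
gripper_width: 0.0854
gripper_force: 0.0
```

```bash
python3 cap.py tray2
python3 - <<'E'
from h import *
import pickle
c=pickle.load(open('tray2.pkl','rb'));print(c['s']['position'],c['s']['tool_rot'])
for n,xy in dict(po=(.5875,-.013),sq=(.5867,-.1236),ro=(.4772,-.1183)).items():
    p,k=outline(c,xy,.026);q=(p*1000).astype(np.float32);print(n,k.min(0),k.max(0),cv2.minAreaRect(q),cv2.minEnclosingCircle(q))
gr=cv2.cvtColor(c['pixels'],cv2.COLOR_RGB2GRAY);L=cv2.createLineSegmentDetector().detect(gr)[0][:,0]
for l in L:
    P=ray(c,l.reshape(2,2),.005)[:,:2]
    if np.hypot(*(P[0]-P[1]))>.1 and P[:,1].max()<-.2: print(l.round(1),(P*1000).round(1).ravel(),np.degrees(np.arctan2(*(P[1]-P[0])[::-1])))
E
```

```text
[ 0.51945011 -0.06751016  0.40410722] [ 3.14072236e+00 -7.23490980e-02 -5.26358826e-04]
po [231  71] [284 132] ((587.9127807617188, -12.612850189208984), (55.44529342651367, 61.07802963256836), 87.4363021850586) ((582.5108032226562, -12.395929336547852), 35.96607971191406)
sq [340  75] [386 121] ((586.895263671875, -121.92462921142578), (46.98921203613281, 45.72378921508789), 87.42935180664062) ((587.379150390625, -121.97850799560547), 31.19745635986328)
ro [334 171] [382 219] ((480.48699951171875, -117.44999694824219), (55.079193115234375, 58.28422164916992), 88.69248962402344) ((478.89300537109375, -118.33984375), 31.70955467224121)
[557.7 332.2 611.9 398.1] [ 255.6 -403.1  125.  -511.9] -140.21162643516868
[464.6 233.2 472.1  55.7] [ 416.9 -254.8  624.2 -240.4] 3.95748606708722
[472.   55.5 638.2  35.2] [ 624.4 -240.3  636.2 -410. ] -86.02994834763139
[638.  217.  466.7 234.4] [ 429.7 -467.1  415.1 -257.6] 93.97081755290098
```

View pics/tray2.png

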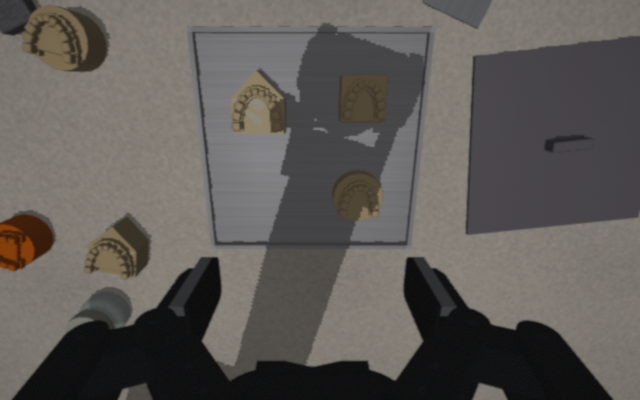

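drive_tool(rows=[0.0053,0.0713,0,0,0,0,1,0.0053,0.0713,0,0,0,0,1,0.0053,0.0713,0,0,0,0,1,0.0053,0.0713,0,0,0,0,1,0.0053,0.0713,0,0,0,0,1,0.0053,0.0713,0,0,0,0,1,0.0053,0.0713,0,0,0,0,1,0.0053,0.0713,0,0,0,0,1])

```text
time: 32.63
position: [0.5272, -0.3553, 0.4041]
tool_rot: [-3.141, 0.073, 0.0]
ft_force: [0.2, 0.7, -0.7]
gripper_width: 0.0857
gripper_force: 0.0
```

drive_tool(rows=[0,0,0,0,0,-0.0767,1,0,0,0,0,0,-0.0767,1,0,0,0,0,0,-0.0767,1,0,0,0,0,0,-0.0767,1,0,0,0,0,0,-0.0767,1,0,0,0,0,0,-0.0767,1,0,0,0,0,0,-0.0767,1,0,0,0,0,0,-0.0767,1])

```text
time: 33.3
position: [0.5275, -0.3535, 0.4041]
tool_rot: [-2.812, -1.399, 0.0]
ft_force: [0.5, -0.1, 0.6]
gripper_width: 0.0855
gripper_force: 0.0
```

drive_tool(rows=[0,0,0,0,0,-0.0767,1,0,0,0,0,0,-0.0767,1,0,0,0,0,0,-0.0767,1,0,0,0,0,0,-0.0767,1,0,0,0,0,0,-0.0767,1,0,0,0,0,0,-0.0767,1,0,0,0,0,0,0,1,0,0,0,0,0,0,1])

```text
time: 33.97
position: [0.5277, -0.3533, 0.4041]
tool_rot: [-2.146, -2.294, 0.0]
ft_force: [-0.8, -1.1, -0.4]
gripper_width: 0.0853
gripper_force: 0.0
```

```bash
cat > sheet.py <<'E'
import sys,pickle
from h import *
z=float(sys.argv[1])
c=capture('wrist');s=manip.sense();c['s']=s;pickle.dump(c,open(sys.argv[2]+'.pkl','wb'));Rt=Ro.from_rotvec(s['tool_rot'])
print(s['time'],s['position'].round(4),s['tool_rot'].round(3),s['ft_force'].round(1),s['gripper_width'])
L=cv2.createLineSegmentDetector().detect(cv2.cvtColor(c['pixels'],cv2.COLOR_RGB2GRAY))[0][:,0]
for l in L:
    P=ray(c,l.reshape(2,2),z);q=Rt.inv().apply(P-s['position'])*1000
    if np.hypot(*(P[0]-P[1])[:2])>.04 and l[[1,3]].min()<300: print(l.round(1),'world',(P[:,:2]*1000).round(1).ravel(),'tool',q[:,:2].round(1).ravel(),'ang',round(np.degrees(np.arctan2(*(P[1]-P[0])[1::-1])),2))
E
python3 sheet.py .005 sh1; cp pics/tray2.png /dev/null
```

```text
34.0167 [ 0.5278 -0.3532  0.4041] [-2.145 -2.295  0.   ] [ 0.3 -0.2 -0.3] 0.08539149606313254
[218.7 258.1 220.5 301.8] world [ 415.6 -489.3  416.4 -556.9] tool [-128.4 -121.1 -195.8 -124.8] ang -89.32
[403.  299.4 405.3 258.1] world [ 664.2 -536.   657.1 -472.8] tool [-191.6  123.8 -128.1  121. ] ang 96.43
[422.5 340.2 403.8 297.3] world [ 702.9 -602.6  664.8 -532.5] tool [-260.7  158.  -188.2  124.6] ang 118.58
[218.9 299.9 201.2 340.2] world [ 414.2 -553.9  387.3 -624.3] tool [-192.7 -126.7 -261.1 -158.4] ang -110.98
[156.4 305.5 185.7 267. ] world [ 328.5 -569.   372.1 -505.5] tool [-202.  -213.3 -141.5 -165.5] ang 55.52
[446.  276.3 466.5 305.3] world [ 715.2 -496.1  752.5 -539.6] tool [-155.2  177.4 -201.2  211.7] ang -49.42
[519.4 294.4 562.9 282.4] world [ 819.8 -517.3  872.5 -494.8] tool [-183.5  280.4 -164.6  334.5] ang 23.12
[468.3 236.3 553.2 211. ] world [ 731.7 -436.5  828.3 -395.4] tool [-96.9 197.9 -62.3 297. ] ang 23.05
[618.8 150.9 640.   88.8] world [ 880.9 -316.9  878.6 -248.7] tool [ 12.4 354.8  80.6 357. ] ang 92.01
[559.8 227.9 611.3 258.2] world [ 843.5 -417.1
[... 2873 characters left out ...]
2  755.  -221.2] tool [156.6 160.  116.4 235.6] ang -24.14
[456.2 306.  432.6 270.2] world [ 738.7 -541.7  695.8 -488.1] tool [-202.3  197.8 -146.   158.6] ang 128.67
[413.1 258.7 440.2 304.6] world [ 667.3 -473.   716.3 -540.9] tool [-128.9  131.2 -200.   175.5] ang -54.21
[501.9 288.1 480.8 265.4] world [ 793.7 -509.1  757.2 -476.8] tool [-173.5  254.9 -138.8  220.7] ang 138.47
[518.8  87.  574.2 122.8] world [ 746.5 -255.8  819.1 -289.2] tool [ 82.4 224.8  44.3 295. ] ang -24.66
[510.6 228.1 471.9 239.5] world [ 782.1 -421.7  737.2 -440.6] tool [ -85.5  249.2 -101.3  203.1] ang -157.18
[547.  217.3 512.9 227.4] world [ 823.2 -404.2  784.7 -420.5] tool [-70.8 291.3 -84.5 251.8] ang -157.07
```

drive_tool(rows=[-0.0038,-0.003,0,0,0,0,1,0,0,0.07,0,0,0,1,0,0,0.08,0,0,0,1,0,0,0.08,0,0,0,1,0,0,0.08,0,0,0,1,0,0,0.07,0,0,0,1,0,0,0.04,0,0,0,1,0,0,0.018,0,0,0,1])

```text
time: 34.68
position: [0.5254, -0.3538, 0.1808]
tool_rot: [-2.138, -2.292, -0.0]
ft_force: [0.1, 0.3, 0.8]
gripper_width: 0.0852
gripper_force: 0.0
```

drive_tool(rows=[0,0,0,0,0,0,1,0,0,0.006,0,0,0,1,0,0,0,0,0,0,1,0,0,0,0,0,0,1,0,0,0,0,0,0,1,0,0,0,0,0,0,1,0,0,0,0,0,0,1,0,0,0,0,0,0,1])

```text
time: 35.35
position: [0.527, -0.3548, 0.1826]
tool_rot: [2.141, 2.298, -0.0]
ft_force: [0.6, -0.7, 0.0]
gripper_width: 0.0861
gripper_force: 0.0
```

drive_tool(rows=[0,0,0,0,0,0,-1,0,0,0,0,0,0,-1,0,0,0,0,0,0,-1,0,0,0,0,0,0,-1,0,0,0,0,0,0,-1,0,0,0,0,0,0,-1,0,0,0,0,0,0,-1,0,0,0,0,0,0,-1])

```text
time: 36.02
position: [0.527, -0.3549, 0.1824]
tool_rot: [2.141, 2.299, -0.0]
ft_force: [0.1, -0.5, 1.9]
gripper_width: 0.0104
gripper_force: 61.3
```

drive_tool(rows=[0,0,0,0,0,0,-1,0,0,0,0,0,0,-1,0,0,0,0,0,0,-1,0,0,0,0,0,0,-1,0,0,0,0,0,0,-1,0,0,0,0,0,0,-1,0,0,0,0,0,0,-1,0,0,0,0,0,0,-1])

```text
time: 36.68
position: [0.527, -0.3549, 0.1823]
tool_rot: [2.141, 2.299, 0.0]
ft_force: [0.6, -0.5, 2.0]
gripper_width: 0.0103
gripper_force: 61.4
```

drive_tool(rows=[0,0,-0.01,0,0,0,-1,0,0,-0.03,0,0,0,-1,0,0,-0.06,0,0,0,-1,0,0,-0.07,0,0,0,-1,0,0,-0.07,0,0,0,-1,0,0,-0.05,0,0,0,-1,0,0,-0.01,0,0,0.0367,-1,0,0,0,0,0,0.0367,-1])

```text
time: 37.35
position: [0.5274, -0.3551, 0.3368]
tool_rot: [2.268, 2.164, 0.0]
ft_force: [-0.9, 0.2, -3.1]
gripper_width: 0.0104
gripper_force: 60.9
```

drive_tool(rows=[0.05,-0.001,0,0,0,0,-1,0.08,-0.0015,0,0,0,0,-1,0.08,-0.0015,0,0,0,0,-1,0.08,-0.0015,0,0,0,0,-1,0.08,-0.0015,0,0,0,0,-1,0.08,-0.0015,0,0,0,0,-1,0.08,-0.0015,0,0,0,0,-1,0.048,-0.001,0,0,0,0,-1])

```text
time: 38.02
position: [0.5334, -0.0624, 0.3326]
tool_rot: [-2.267, -2.173, -0.001]
ft_force: [-0.1, 0.1, -2.7]
gripper_width: 0.0099
gripper_force: 60.9
```

drive_tool(rows=[0,0,0,0,0,0,-1,0,0,0.03,0,0,0,-1,0,0,0.05,0,0,0,-1,0,0,0.05,0,0,0,-1,0,0,0.03,0,0,0,-1,0,0,0.01,0,0,0,-1,0,0,0,0,0,0,-1,0,0,0,0,0,0,-1])

```text
time: 38.68
position: [0.5346, -0.0662, 0.2482]
tool_rot: [2.27, 2.171, 0.001]
ft_force: [-0.2, -0.5, -0.8]
gripper_width: 0.0099
gripper_force: 60.8
```

Run:
```python
from h import *
import pickle
c=capture('wrist');s=manip.sense();c['s']=s;pickle.dump(c,open('sh2.pkl','wb'));Rt=Ro.from_rotvec(s['tool_rot'])
print(s['time'],s['position'].round(4),s['tool_rot'].round(3),s['ft_force'].round(1),s['gripper_width'])
L=cv2.createLineSegmentDetector().detect(cv2.cvtColor(c['pixels'],cv2.COLOR_RGB2GRAY))[0][:,0]
for l in L:
    if np.hypot(*(l[2:]-l[:2]))<50 or l[[1,3]].min()>300: continue
    o=[]
    for z in (s['position'][2]-.1773,.014):
        P=ray(c,l.reshape(2,2),z);q=Rt.inv().apply(P-s['position'])*1000;o.append((q[:,:2].round(1).ravel(),round(np.degrees(np.arctan2(*(q[1]-q[0])[1::-1])),2)))
    print(l.round(0),*o)
cv2.imwrite('pics/sh2.png',c['pixels'][:,:,::-1])
```

```text
38.7333 [ 0.5349 -0.0663  0.2488] [2.269e+00 2.170e+00 2.000e-03] [ 0.1 -0.4 -2.1] 0.00992580293549075
[ 53. 399. 217. 292.] (array([ -97.9, -158.3,  -21.2,  -51. ]), np.float64(54.44)) (array([-169.3, -220.6,  -62.4,  -71. ]), np.float64(54.44))
[ 99.  15. 522.  16.] (array([110.4, -86.2, 110.2,  84.3]), np.float64(90.08)) (array([ 121.2, -120.1,  120.8,  117.5]), np.float64(90.08))
[129. 347.  80. 134.] (array([ -57.8, -104.6,   62.7, -104.8]), np.float64(-0.07)) (array([-113.4, -145.8,   54.6, -146. ]), np.float64(-0.07))
[227.  18. 158.  21.] (array([109.2, -34.9, 108.3, -62.9]), np.float64(-91.92)) (array([119.5, -48.6, 118.2, -87.6]), np.float64(-91.92))
[298.  19. 231.  21.] (array([109.2,  -6.1, 108.3, -33.5]), np.float64(-91.91)) (array([119.4,  -8.4, 118.2, -46.6]), np.float64(-91.91))
[405. 291. 496. 350.] (array([-20.5,  49.1, -60.1, 105. ]), np.float64(125.3)) (array([ -61.4,   68.5, -116.5,  146.4]), np.float64(125.3))
[369.  19. 301.  21.] (array([109.2,  22.8, 108.2,  -5.1]), np.float64(-91.89)) (array([119.4,  31.8, 118.1,  -7. ]), np.float64(-91.89))
[443.  19. 372.
[... 538 characters left out ...]
.0))
[ 74. 106.  57.  33.] (array([  75. , -104.7,  103.9, -104.8]), np.float64(-0.21)) (array([  71.7, -145.9,  112.1, -146.1]), np.float64(-0.21))
[111.  32. 511.  32.] (array([104.3, -82.9, 104.4,  80.9]), np.float64(89.98)) (array([ 112.6, -115.5,  112.7,  112.8]), np.float64(89.98))
[301. 251. 300. 328.] (array([  3.9,  -5.8, -44.6,  -7. ]), np.float64(-178.55)) (array([-27.4,  -8. , -95. ,  -9.7]), np.float64(-178.55))
[324. 328. 322. 243.] (array([-44.6,   6.2,   8.1,   4.9]), np.float64(-1.45)) (array([-95. ,   8.7, -21.5,   6.8]), np.float64(-1.45))
[411.   6. 533.   6.] (array([113.7,  39. , 113.8,  88. ]), np.float64(89.85)) (array([125.7,  54.4, 125.8, 122.8]), np.float64(89.85))
```

drive_tool(rows=[0.0016,-0.002,0.012,0,0,0,-1,0,0,0.015,0,0,0,-1,0,0,0.012,0,0,0,-1,0,0,0.006,0,0,0,-1,0,0,0.002,0,0,0,-1,0,0,0,0,0,0,-1,0,0,0,0,0,0,-1,0,0,0,0,0,0,-1])

```text
time: 39.4
position: [0.5335, -0.065, 0.224]
tool_rot: [2.27, 2.171, 0.0]
ft_force: [0.9, -0.1, -2.5]
gripper_width: 0.0099
gripper_force: 60.9
```

drive_tool(rows=[0,0,0.001,0,0,0,-1,0,0,0.001,0,0,0,-1,0,0,0,0,0,0,-1,0,0,0,0,0,0,-1,0,0,0,0,0,0,-1,0,0,0,0,0,0,-1,0,0,0,0,0,0,-1,0,0,0,0,0,0,-1])

```text
time: 40.07
position: [0.5333, -0.065, 0.2227]
tool_rot: [2.27, 2.172, 0.0]
ft_force: [0.4, -0.1, -2.1]
gripper_width: 0.0103
gripper_force: 60.9
```

drive_tool(rows=[0,0,0.001,0,0,0,-1,0,0,0,0,0,0,-1,0,0,0,0,0,0,-1,0,0,0,0,0,0,-1,0,0,0,0,0,0,-1,0,0,0,0,0,0,-1,0,0,0,0,0,0,-1,0,0,0,0,0,0,-1])

```text
time: 40.73
position: [0.5334, -0.065, 0.2224]
tool_rot: [2.27, 2.172, 0.0]
ft_force: [-0.9, -0.5, 1.2]
gripper_width: 0.0103
gripper_force: 61.2
```

drive_tool(rows=[0,0,0,0,0,0,1,0,0,0,0,0,0,1,0,0,0,0,0,0,1,0,0,-0.02,0,0,0,1,0,0,-0.06,0,0,0,1,0,0,-0.07,0,0,0,1,0,0,-0.07,0,0,0,1,0,0,-0.04,0,0,0,1])

```text
time: 41.4
position: [0.534, -0.0652, 0.3574]
tool_rot: [2.266, 2.168, 0.005]
ft_force: [1.0, -0.8, 0.2]
gripper_width: 0.0852
gripper_force: 0.0
```

drive_tool(rows=[0,0,0,0,0,0.0747,1,0,0,0,0,0,0.0747,1,0,0,0,0,0,0.0747,1,0,0,0,0,0,0.0747,1,0,0,0,0,0,0.0747,1,0,0,0,0,0,0.0747,1,0,0,0,0,0,0.0747,1,0,0,0,0,0,0.0747,1])

```text
time: 42.07
position: [0.5332, -0.065, 0.3531]
tool_rot: [3.009, 0.901, 0.001]
ft_force: [-0.0, 0.3, -0.1]
gripper_width: 0.085
gripper_force: 0.0
```

drive_tool(rows=[0,0,0,0,0,0.0747,1,0,0,0,0,0,0.0747,1,0,0,0,0,0,0.0747,1,0,0,0,0,0,0.0747,1,0,0,0,0,0,0.0747,1,0.0105,-0.0689,0,0,0,0,1,0.0105,-0.0689,0,0,0,0,1,0.0105,-0.0689,0,0,0,0,1])

```text
time: 42.73
position: [0.549, 0.0392, 0.3533]
tool_rot: [3.141, -0.001, 0.002]
ft_force: [0.8, -0.5, 0.7]
gripper_width: 0.0856
gripper_force: 0.0
```

drive_tool(rows=[0.0105,-0.0689,0,0,0,0,1,0.0105,-0.0689,0,0,0,0,1,0.0105,-0.0689,0,0,0,0,1,0.0105,-0.0689,0,0,0,0,1,0,0,0,0,0,0,1,0,0,0,0,0,0,1,0,0,0,0,0,0,1,0,0,0,0,0,0,1])

```text
time: 43.4
position: [0.5697, 0.1752, 0.3524]
tool_rot: [3.141, -0.0, 0.0]
ft_force: [-0.1, 0.0, -0.2]
gripper_width: 0.0853
gripper_force: 0.0
```

```bash
python3 cap.py ro_u; python3 -c "
from h import *;import pickle
pickle.dump(capture('top'),open('top2.pkl','wb'));pickle.dump(capture('scene'),open('scene2.pkl','wb'))"
```

drive_tool(rows=[0,-0.0595,0,0,0,0,1,0,-0.0595,0,0,0,0,1,0,-0.0595,0,0,0,0,1,0,-0.0595,0,0,0,0,1,0,0,0,0,0,0,1,0,0,0,0,0,0,1,0,0,0,0,0,0,1,0,0,0,0,0,0,1])

```text
time: 44.22
position: [0.5698, 0.294, 0.3521]
tool_rot: [3.141, -0.001, -0.0]
ft_force: [-0.0, -0.1, -1.2]
gripper_width: 0.0857
gripper_force: 0.0
```

```bash
python3 cap.py sq_u
```

drive_tool(rows=[-0.065,0.0334,0,0,0,0,1,-0.065,0.0334,0,0,0,0,1,-0.065,0.0334,0,0,0,0,1,-0.065,0.0334,0,0,0,0,1,-0.065,0.0334,0,0,0,0,1,-0.065,0.0334,0,0,0,0,1,-0.065,0.0334,0,0,0,0,1,0,0,0,0,0,0,1])

```text
time: 44.93
position: [0.3371, 0.176, 0.3501]
tool_rot: [3.141, -0.001, -0.004]
ft_force: [0.0, 0.1, 0.4]
gripper_width: 0.0852
gripper_force: 0.0
```

drive_tool(rows=[0,0,0,0,0,0,1,0,0,0,0,0,0,1,0,0,0,0,0,0,1,0,0,0,0,0,0,1,0,0,0,0,0,0,1,0,0,0,0,0,0,1,0,0,0,0,0,0,1,0,0,0,0,0,0,1])

```text
time: 45.6
position: [0.3424, 0.1782, 0.352]
tool_rot: [3.141, 0.002, -0.001]
ft_force: [0.0, -0.0, 1.4]
gripper_width: 0.0852
gripper_force: 0.0
```

```bash
python3 cap.py po_u
python3 - <<'E'
from h import *
import pickle
T=[]
for n,xy in dict(ro_u=(.653,.176),sq_u=(.653,.295),po_u=(.425,.178)).items():
    c=pickle.load(open(n+'.pkl','rb'));R,t,K=cam(c)
    p,k=outline(c,xy,.032);q=(p*1000).astype(np.float32)
    print(n,c['s']['time'],c['s']['position'].round(4),c['s']['tool_rot'].round(3),(-R.T@t).round(3));print(k.min(0),k.max(0),cv2.minAreaRect(q),cv2.minEnclosingCircle(q),cv2.contourArea(q))
    if n[0]=='p': print(cv2.approxPolyDP(q[:,None],5,True)[:,0].round(1))
    m=k.mean(0).astype(int);w=c['pixels'][max(0,m[1]-48):,max(0,m[0]-48):][:96,:96,::-1];print('crop origin',max(0,m[0]-48),max(0,m[1]-48));T.append(cv2.resize(w,(384,384),interpolation=2))
T=T[:2]
cv2.imwrite('pics/ups.png',cv2.convertScaleAbs(np.hstack(T),alpha=1.4))
E
```

```text
ro_u 43.45 [0.5698 0.1751 0.3524] [ 3.141e+00 -1.000e-03  0.000e+00] [0.652 0.176 0.322]
[282  44] [347 114] ((656.8260498046875, 174.032470703125), (56.00636291503906, 55.58765411376953), 0.04381018877029419) ((656.2069091796875, 174.15570068359375), 29.017337799072266) 2445.533860624302
crop origin 266 31
sq_u 44.2667 [0.5699 0.294  0.3522] [ 3.141e+00 -1.000e-03 -0.000e+00] [0.653 0.295 0.321]
[281  52] [337 112] ((654.74072265625, 298.12774658203125), (46.70341873168945, 46.982234954833984), 86.39411163330078) ((654.4226684570312, 298.06304931640625), 32.02017593383789) 2100.4885618388653
crop origin 260 33
po_u 45.65 [0.3424 0.1781 0.3521] [ 3.142e+00  2.000e-03 -1.000e-03] [0.425 0.179 0.321]
[276  45] [346 126] ((426.435791015625, 177.24598693847656), (55.31671905517578, 62.59476089477539), 76.34915924072266) ((421.24542236328125, 178.80459594726562), 36.742164611816406) 2637.4066951079294
[[456.5 171.1]
 [436.5 202.8]
 [403.  210.7]
 [391.  157.9]
 [424.7 150.2]]
crop origin 264 42
```

View pics/ups.png

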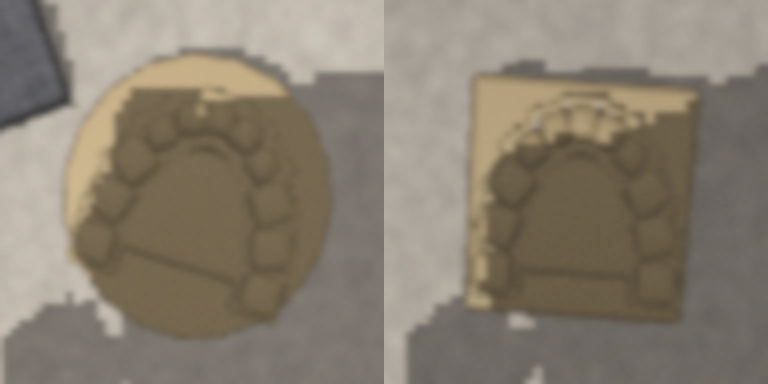

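drive_tool(rows=[0.0709,-0.0022,0,0,0,0,1,0.0709,-0.0022,0,0,0,0,1,0,0,0,0,0,0.0733,1,0,0,0,0,0,0.0733,1,0,0,0.07,0,0,0,1,0,0,0.08,0,0,0,1,0,0,0.08,0,0,0,1,0,0,0.06,0,0,0,1])

```text
time: 46.32
position: [0.4122, 0.1802, 0.2045]
tool_rot: [3.12, -0.359, -0.004]
ft_force: [-0.2, -0.3, -0.4]
gripper_width: 0.0854
gripper_force: 0.0
```

drive_tool(rows=[0,0,0.034,0,0,0,1,0,0,0.014,0,0,0,1,0,0,0.006,0,0,0,1,0,0,0,0,0,0,1,0,0,0,0,0,0,1,0,0,0,0,0,0,1,0,0,0,0,0,0,1,0,0,0,0,0,0,1])

```text
time: 46.98
position: [0.4136, 0.1804, 0.1811]
tool_rot: [-3.12, 0.359, -0.003]
ft_force: [0.4, -0.2, 0.2]
gripper_width: 0.0855
gripper_force: 0.0
```

```bash
cat > vt.py <<'E'
# beige blobs in top view: positions at given height
from h import *
c=capture('top');r=mask(c['pixels']);m=((r>1.2)&(r<2)).astype(np.uint8);m[:,:150]=0;m[:,420:]=0;m[:150]=0;m[270:]=0
for k in cv2.findContours(m,0,2)[0]:
    if cv2.contourArea(k)>60:
        (u,v),w,a=cv2.minAreaRect(k);print((round(u),round(v)),np.round(w,0),ray(c,(u,v),.03)[0,:2].round(3))
s=manip.sense();print(s['time'],s['position'].round(4))
E
python3 vt.py
```

```text
(182, 234) [15. 23.] [0.45  0.417]
(225, 167) [16. 16.] [0.651 0.295]
(266, 167) [18. 18.] [0.653 0.172]
47.0333 [0.4135 0.1804 0.1809]
```

drive_tool(rows=[0,0,0,0,0,0,-1,0,0,0,0,0,0,-1,0,0,0,0,0,0,-1,0,0,0,0,0,0,-1,0,0,0,0,0,0,-1,0,0,0,0,0,0,-1,0,0,0,0,0,0,-1,0,0,0,0,0,0,-1])

```text
time: 47.7
position: [0.4135, 0.1804, 0.1806]
tool_rot: [-3.121, 0.359, -0.001]
ft_force: [-0.3, 0.2, 5.6]
gripper_width: 0.055
gripper_force: 64.6
```

Run:
```python
from h import *
s=manip.sense();z=s['position'][2];inhand(z);inhand(z-.032)
```

```text
t 47.75 [0.4135 0.1804 0.1806] [-3.121e+00  3.590e-01 -1.000e-03] F [-1.9 -0.5  6.3] w 0.0548
px top [311 169] box [245 169] [379 319] tool x max 44.6 y -36.4 34.8
t 47.8 [0.4135 0.1804 0.1806] [-3.121e+00  3.590e-01 -1.000e-03] F [-1.  -0.6  5.3] w 0.0549
px top [311 169] box [245 169] [379 319] tool x max 52.7 y -28.8 27.2
```

drive_tool(rows=[0,0,-0.01,0,0,0,-1,0,0,-0.03,0,0,0,-1,0,0,-0.07,0,0,0,-1,0,0,-0.08,0,0,0,-1,0,0,-0.08,0,0,0,-1,0,0,-0.06,0,0,0,-1,0,0,-0.012,0,0,-0.0589,-1,0,0,0,0,0,-0.0589,-1])

```text
time: 48.47
position: [0.4136, 0.1805, 0.3543]
tool_rot: [-3.14, 0.062, -0.009]
ft_force: [0.3, 0.2, -2.4]
gripper_width: 0.055
gripper_force: 64.6
```

drive_tool(rows=[0.0486,0.0529,0,0,0,0,-1,0.0486,0.0529,0,0,0,0,-1,0.0486,0.0529,0,0,0,0,-1,0.0486,0.0529,0,0,0,0,-1,0.0486,0.0529,0,0,0,0,-1,0.0486,0.0529,0,0,0,0,-1,0.0486,0.0529,0,0,0,0,-1,0,0,0,0,0,0,-1])

```text
time: 49.13
position: [0.5773, -0.0165, 0.3508]
tool_rot: [3.139, -0.076, 0.002]
ft_force: [0.2, 0.5, -2.2]
gripper_width: 0.0547
gripper_force: 64.7
```

drive_tool(rows=[0,0,0.04,0,0,0,-1,0,0,0.06,0,0,0,-1,0,0,0.06,0,0,0,-1,0,0,0.04,0,0,0,-1,0,0,0.02,0,0,0,-1,0,0,0.01,0,0,0,-1,0,0,0.004,0,0,0,-1,0,0,0,0,0,0,-1])

```text
time: 49.8
position: [0.5753, -0.0121, 0.2349]
tool_rot: [3.141, -0.069, 0.002]
ft_force: [-0.5, -0.3, -2.1]
gripper_width: 0.0548
gripper_force: 64.6
```

drive_tool(rows=[0,0,0,0,0,0,-1,0,0,0,0,0,0,-1,0,0,0,0,0,0,-1,0,0,0,0,0,0,-1,0,0,0,0,0,0,-1,0,0,0,0,0,0,-1,0,0,0,0,0,0,-1,0,0,0,0,0,0,-1])

```text
time: 50.47
position: [0.5749, -0.0121, 0.2342]
tool_rot: [3.141, -0.069, -0.0]
ft_force: [0.6, -0.0, -1.5]
gripper_width: 0.0548
gripper_force: 64.6
```

Run:
```python
from h import *
inhand(.1806)
```

```text
t 50.5167 [ 0.5749 -0.0121  0.2342] [-3.141  0.069 -0.   ] F [ 0.3 -0.4 -1.2] w 0.0549
px top [311 169] box [245 169] [379 319] tool x max 44.8 y -36.3 34.8
```

drive_tool(rows=[0,0,0.006,0,0,0,-1,0,0,0.006,0,0,0,-1,0,0,0.003,0,0,0,-1,0,0,0.001,0,0,0,-1,0,0,0,0,0,0,-1,0,0,0,0,0,0,-1,0,0,0,0,0,0,-1,0,0,0,0,0,0,-1])

```text
time: 51.18
position: [0.5749, -0.0121, 0.2262]
tool_rot: [3.141, -0.069, 0.0]
ft_force: [0.5, 0.1, -2.5]
gripper_width: 0.0552
gripper_force: 64.8
```

drive_tool(rows=[0,0,0.001,0,0,0,-1,0,0,0,0,0,0,-1,0,0,0,0,0,0,-1,0,0,0,0,0,0,-1,0,0,0,0,0,0,-1,0,0,0,0,0,0,-1,0,0,0,0,0,0,-1,0,0,0,0,0,0,-1])

```text
time: 51.85
position: [0.5749, -0.0121, 0.2257]
tool_rot: [3.141, -0.069, 0.0]
ft_force: [0.3, 0.4, -1.3]
gripper_width: 0.0549
gripper_force: 64.8
```

drive_tool(rows=[0,0,0.001,0,0,0,-1,0,0,0,0,0,0,-1,0,0,0,0,0,0,-1,0,0,0,0,0,0,-1,0,0,0,0,0,0,-1,0,0,0,0,0,0,-1,0,0,0,0,0,0,-1,0,0,0,0,0,0,-1])

```text
time: 52.52
position: [0.575, -0.0121, 0.2257]
tool_rot: [3.141, -0.069, -0.0]
ft_force: [-4.0, 0.6, 5.5]
gripper_width: 0.0548
gripper_force: 65.5
```

drive_tool(rows=[0,0,0,0,0,0,1,0,0,0,0,0,0,1,0,0,0,0,0,0,1,0,0,-0.02,0,0,0,1,0,0,-0.06,0,0,0,1,0,0,-0.07,0,0,0,1,0,0,-0.07,0,0,0,1,0,0,-0.032,0,0,0.012,1])

```text
time: 53.18
position: [0.5759, -0.0123, 0.3572]
tool_rot: [3.139, -0.099, 0.013]
ft_force: [0.6, -0.1, 0.5]
gripper_width: 0.0855
gripper_force: 0.0
```

```bash
python3 vt.py
```

```text
(222, 239) [20. 21.] [0.435 0.296]
(182, 234) [15. 23.] [0.45  0.417]
(225, 167) [17. 16.] [0.65  0.295]
(266, 167) [18. 18.] [0.653 0.172]
53.2333 [ 0.5766 -0.0124  0.3594]
```

drive_tool(rows=[0.0164,-0.0784,0,0,0,0,1,0.0164,-0.0784,0,0,0,0,1,0.0164,-0.0784,0,0,0,0,1,0.0164,-0.0784,0,0,0,0,1,0.0164,-0.0784,0,0,0,0,1,0.0164,-0.0784,0,0,0,0,1,0.0164,-0.0784,0,0,0,0,1,0.0164,-0.0784,0,0,0,0,1])

```text
time: 53.9
position: [0.6602, 0.2987, 0.3511]
tool_rot: [3.14, -0.099, -0.0]
ft_force: [0.4, -0.6, -0.1]
gripper_width: 0.0856
gripper_force: 0.0
```

drive_tool(rows=[0,0,0,0,0,0,1,0,0,0,0,0,0,1,0,0,0,0,0,0,1,0,0,0,0,0,0,1,0,0,0,0,0,0,1,0,0,0,0,0,0,1,0,0,0,0,0,0,1,0,0,0,0,0,0,1])

```text
time: 54.57
position: [0.6602, 0.2961, 0.3514]
tool_rot: [-3.14, 0.1, -0.0]
ft_force: [-0.2, 0.3, 0.4]
gripper_width: 0.0854
gripper_force: 0.0
```

Run:
```python
from h import *
c=capture('wrist');s=manip.sense();print(s['position'],s['tool_rot'])
for n,xy in dict(sq=(.655,.297),ro=(.653,.176)).items():
    p,k=outline(c,xy,.032);q=(p*1000).astype(np.float32);print(n,cv2.minAreaRect(q))
```

```text
[0.66017197 0.29624067 0.35136832] [-3.13994026e+00  9.98980754e-02 -2.11759067e-04]
sq ((657.2174682617188, 297.87969970703125), (46.57457733154297, 51.74921798706055), 86.49635314941406)
ro ((658.9962768554688, 178.09793090820312), (64.87498474121094, 58.08087158203125), 78.71760559082031)
```

drive_tool(rows=[-0.0112,-0.0032,0.03,0,0,0,1,0,0,0.07,0,0,0,1,0,0,0.08,0,0,0,1,0,0,0.08,0,0,0,1,0,0,0.05,0,0,0,1,0,0,0.022,0,0,0,1,0,0,0.008,0,0,0,1,0,0,0.003,0,0,0,1])

```text
time: 55.28
position: [0.655, 0.2987, 0.1801]
tool_rot: [-3.14, 0.099, -0.001]
ft_force: [0.6, -0.2, 1.3]
gripper_width: 0.0855
gripper_force: 0.0
```

drive_tool(rows=[0,0,0,0,0,0,1,0,0,0,0,0,0,1,0,0,0,0,0,0,1,0,0,0,0,0,0,1,0,0,0,0,0,0,1,0,0,0,0,0,0,1,0,0,0,0,0,0,1,0,0,0,0,0,0,1])

```text
time: 55.95
position: [0.6546, 0.2987, 0.1797]
tool_rot: [-3.14, 0.099, 0.0]
ft_force: [0.4, 0.1, 0.3]
gripper_width: 0.0856
gripper_force: 0.0
```

drive_tool(rows=[0,0,0,0,0,0,-1,0,0,0,0,0,0,-1,0,0,0,0,0,0,-1,0,0,0,0,0,0,-1,0,0,0,0,0,0,-1,0,0,0,0,0,0,-1,0,0,0,0,0,0,-1,0,0,0,0,0,0,-1])

```text
time: 56.62
position: [0.6548, 0.2987, 0.1799]
tool_rot: [-3.14, 0.099, -0.001]
ft_force: [0.7, -0.2, 1.2]
gripper_width: 0.0468
gripper_force: 64.3
```

Run:
```python
from h import *
s=manip.sense();z=s['position'][2];inhand(z)
```

```text
t 56.6667 [0.6548 0.2987 0.18  ] [-3.14e+00  9.90e-02 -1.00e-03] F [ 1.1 -0.5  1.6] w 0.0468
px top [266 213] box [255 213] [369 319] tool x max 22.3 y -30.8 29.5
```

drive_tool(rows=[0,0,-0.01,0,0,0,-1,0,0,-0.03,0,0,0,-1,0,0,-0.07,0,0,0,-1,0,0,-0.08,0,0,0,-1,0,0,-0.08,0,0,0,-1,0,0,-0.06,0,0,0,-1,0,0,-0.01,0,0,-0.012,-1,-0.0089,0.0773,0,0,0,0,-1])

```text
time: 57.33
position: [0.6487, 0.2644, 0.3549]
tool_rot: [-3.136, 0.059, -0.014]
ft_force: [1.2, -0.7, -2.5]
gripper_width: 0.0469
gripper_force: 64.1
```

drive_tool(rows=[-0.0089,0.0773,0,0,0,0,-1,-0.0089,0.0773,0,0,0,0,-1,-0.0089,0.0773,0,0,0,0,-1,-0.0089,0.0773,0,0,0,0,-1,-0.0089,0.0773,0,0,0,0,-1,-0.0089,0.0773,0,0,0,0,-1,-0.0089,0.0773,0,0,0,0,-1,-0.0089,0.0773,0,0,0,0,-1])

```text
time: 58.0
position: [0.5981, -0.0486, 0.3491]
tool_rot: [-3.14, 0.068, 0.002]
ft_force: [0.9, -0.5, -2.0]
gripper_width: 0.0468
gripper_force: 64.1
```

drive_tool(rows=[-0.0089,0.0773,0,0,0,0,-1,-0.0089,0.0773,0,0,0,0,-1,0,0,0,0,0,0,-1,0,0,0,0,0,0,-1,0,0,0,0,0,0,-1,0,0,0,0,0,0,-1,0,0,0,0,0,0,-1,0,0,0,0,0,0,-1])

```text
time: 58.67
position: [0.5871, -0.1226, 0.3495]
tool_rot: [-3.141, 0.066, 0.001]
ft_force: [-1.0, 0.9, -1.4]
gripper_width: 0.047
gripper_force: 64.1
```

drive_tool(rows=[0,0,0.04,0,0,0,-1,0,0,0.06,0,0,0,-1,0,0,0.06,0,0,0,-1,0,0,0.04,0,0,0,-1,0,0,0.02,0,0,0,-1,0,0,0.01,0,0,0,-1,0,0,0.004,0,0,0,-1,0,0,0,0,0,0,-1])

```text
time: 59.33
position: [0.5875, -0.1239, 0.2336]
tool_rot: [3.14, -0.069, 0.002]
ft_force: [0.0, -0.1, -1.0]
gripper_width: 0.0468
gripper_force: 64.0
```

drive_tool(rows=[0,0,0,0,0,0,-1,0,0,0,0,0,0,-1,0,0,0,0,0,0,-1,0,0,0,0,0,0,-1,0,0,0,0,0,0,-1,0,0,0,0,0,0,-1,0,0,0,0,0,0,-1,0,0,0,0,0,0,-1])

```text
time: 60.0
position: [0.587, -0.1239, 0.2327]
tool_rot: [-3.141, 0.069, 0.0]
ft_force: [-0.4, 0.6, -1.7]
gripper_width: 0.0469
gripper_force: 64.0
```

Run:
```python
from h import *
inhand(.18)
```

```text
t 60.05 [ 0.5869 -0.1239  0.2326] [-3.141  0.069  0.   ] F [ 0.3 -0.3 -1.4] w 0.0473
px top [273 212] box [255 212] [369 319] tool x max 22.8 y -31.1 29.6
```

drive_tool(rows=[0,0,0.006,0,0,0,-1,0,0,0.005,0,0,0,-1,0,0,0.002,0,0,0,-1,0,0,0.001,0,0,0,-1,0,0,0,0,0,0,-1,0,0,0,0,0,0,-1,0,0,0,0,0,0,-1,0,0,0,0,0,0,-1])

```text
time: 60.72
position: [0.587, -0.1239, 0.2258]
tool_rot: [3.141, -0.069, 0.0]
ft_force: [1.0, -0.4, -1.1]
gripper_width: 0.0468
gripper_force: 64.0
```

drive_tool(rows=[0,0,0.001,0,0,0,-1,0,0,0,0,0,0,-1,0,0,0,0,0,0,-1,0,0,0,0,0,0,-1,0,0,0,0,0,0,-1,0,0,0,0,0,0,-1,0,0,0,0,0,0,-1,0,0,0,0,0,0,-1])

```text
time: 61.38
position: [0.587, -0.1239, 0.2252]
tool_rot: [3.141, -0.069, 0.0]
ft_force: [0.0, 0.4, -1.1]
gripper_width: 0.0469
gripper_force: 64.0
```

drive_tool(rows=[0,0,0.001,0,0,0,-1,0,0,0,0,0,0,-1,0,0,0,0,0,0,-1,0,0,0,0,0,0,-1,0,0,0,0,0,0,-1,0,0,0,0,0,0,-1,0,0,0,0,0,0,-1,0,0,0,0,0,0,-1])

```text
time: 62.05
position: [0.5871, -0.1239, 0.2249]
tool_rot: [3.141, -0.069, 0.0]
ft_force: [-0.5, 0.3, 0.6]
gripper_width: 0.0466
gripper_force: 64.4
```

drive_tool(rows=[0,0,0,0,0,0,1,0,0,0,0,0,0,1,0,0,0,0,0,0,1,0,0,-0.02,0,0,0,1,0,0,-0.06,0,0,0,1,0,0,-0.07,0,0,0,1,0,0,-0.07,0,0,0,1,0,0,-0.034,0,0,0,1])

```text
time: 62.72
position: [0.5879, -0.1242, 0.3576]
tool_rot: [3.138, -0.069, 0.011]
ft_force: [0.4, 0.1, 0.1]
gripper_width: 0.0855
gripper_force: 0.0
```

drive_tool(rows=[0.014,-0.0752,0,0,0,0,1,0.014,-0.0752,0,0,0,0,1,0.014,-0.0752,0,0,0,0,1,0.014,-0.0752,0,0,0,0,1,0.014,-0.0752,0,0,0,0,1,0.014,-0.0752,0,0,0,0,1,0.014,-0.0752,0,0,0,0,1,0.014,-0.0752,0,0,0,0,1])

```text
time: 63.38
position: [0.6563, 0.1761, 0.3527]
tool_rot: [-3.141, 0.069, -0.001]
ft_force: [0.4, 0.5, 0.6]
gripper_width: 0.0855
gripper_force: 0.0
```

drive_tool(rows=[0,0,0,0,0,-0.054,1,0,0,0,0,0,-0.054,1,0,0,0,0,0,-0.054,1,0,0,0,0,0,0,1,0,0,0,0,0,0,1,0,0,0,0,0,0,1,0,0,0,0,0,0,1,0,0,0,0,0,0,1])

```text
time: 64.05
position: [0.6562, 0.1739, 0.3519]
tool_rot: [-3.124, -0.328, -0.0]
ft_force: [-0.4, 0.1, -0.4]
gripper_width: 0.0855
gripper_force: 0.0
```

```bash
python3 vt.py
python3 - <<'E'
from h import *
c=capture('wrist');s=manip.sense();print(s['position'],s['tool_rot'])
for z in (.032,0):
    p,k=outline(c,(.653,.174),.032);q=(ray(c,k,z)[:,:2]*1000).astype(np.float32);print(cv2.minAreaRect(q),q.min(0),q.max(0))
# predicted silhouette: top/bottom circles at (656.5,174.1)
a=np.linspace(0,2*np.pi,90);P=np.vstack([np.c_[.6565+.029*np.cos(a),.1741+.029*np.sin(a),np.full(90,z)] for z in(0,.032)])
u=proj(c,P);print('pred px',u.min(0),u.max(0),'seen',k.min(0),k.max(0))
E
```

```text
(181, 234) [14. 24.] [0.45  0.418]
(366, 190) [16. 17.] [ 0.588 -0.129]
(328, 189) [20. 19.] [ 0.588 -0.014]
64.1 [0.6562 0.1739 0.3518]
[0.65619828 0.1739608  0.35176   ] [-3.12432836e+00 -3.28742851e-01 -2.23103258e-05]
((658.1611938476562, 173.7196502685547), (56.90838623046875, 59.064937591552734), 66.11604309082031) [628.77875 145.78157] [688.89044 202.06361]
((649.4183959960938, 171.71621704101562), (63.21257400512695, 65.60798645019531), 66.11591339111328) [616.781   140.68327] [683.55176 203.20012]
pred px [281.82389268 142.1346081 ] [343.88323078 207.78089672] seen [283 145] [343 208]
```

drive_tool(rows=[0,0,0.03,0,0,0,1,0,0,0.07,0,0,0,1,0,0,0.08,0,0,0,1,0,0,0.08,0,0,0,1,0,0,0.05,0,0,0,1,0,0,0.022,0,0,0,1,0,0,0.008,0,0,0,1,0,0,0.003,0,0,0,1])

```text
time: 64.82
position: [0.6563, 0.1741, 0.1799]
tool_rot: [-3.124, -0.33, 0.0]
ft_force: [0.1, -0.6, 0.3]
gripper_width: 0.0857
gripper_force: 0.0
```

drive_tool(rows=[0,0,0,0,0,0,1,0,0,0,0,0,0,1,0,0,0,0,0,0,1,0,0,0,0,0,0,1,0,0,0,0,0,0,1,0,0,0,0,0,0,1,0,0,0,0,0,0,1,0,0,0,0,0,0,1])

```text
time: 65.48
position: [0.6562, 0.1741, 0.1803]
tool_rot: [3.124, 0.33, 0.0]
ft_force: [1.0, -0.2, 0.4]
gripper_width: 0.0855
gripper_force: 0.0
```

drive_tool(rows=[0,0,0,0,0,0,-1,0,0,0,0,0,0,-1,0,0,0,0,0,0,-1,0,0,0,0,0,0,-1,0,0,0,0,0,0,-1,0,0,0,0,0,0,-1,0,0,0,0,0,0,-1,0,0,0,0,0,0,-1])

```text
time: 66.15
position: [0.6565, 0.1741, 0.1807]
tool_rot: [3.124, 0.33, 0.002]
ft_force: [1.0, -0.0, 3.6]
gripper_width: 0.0562
gripper_force: 64.6
```

Run:
```python
from h import *
s=manip.sense();z=s['position'][2];inhand(z)
```

```text
t 66.2 [0.6565 0.1741 0.1807] [3.124e+00 3.300e-01 2.000e-03] F [ 0.6 -0.5  4.2] w 0.0562
px top [302 203] box [243 203] [378 319] tool x max 27.6 y -39.8 35.1
```

drive_tool(rows=[0,0,-0.01,0,0,0,-1,0,0,-0.03,0,0,0,-1,0,0,-0.07,0,0,0,-1,0,0,-0.08,0,0,0,-1,0,0,-0.08,0,0,0,-1,0,0,-0.06,0,0,0,-1,0,0,-0.01,0,0,0,-1,-0.0526,0.0552,0,0,0,0,-1])

```text
time: 66.87
position: [0.6378, 0.1446, 0.3543]
tool_rot: [-3.122, -0.337, -0.014]
ft_force: [0.4, -0.8, -1.9]
gripper_width: 0.0562
gripper_force: 64.5
```

drive_tool(rows=[-0.0526,0.0552,0,0,0,0,-1,-0.0526,0.0552,0,0,0,0,-1,-0.0526,0.0552,0,0,0,0,-1,-0.0526,0.0552,0,0,0,0,-1,-0.0526,0.0552,0,0,0,0,-1,-0.0526,0.0552,0,0,0,0,-1,-0.0526,0.0552,0,0,0,0,-1,-0.0526,0.0552,0,0,0,0,-1])

```text
time: 67.53
position: [0.4747, -0.119, 0.3489]
tool_rot: [-3.123, -0.33, 0.003]
ft_force: [1.0, -0.3, -1.7]
gripper_width: 0.0564
gripper_force: 64.4
```

drive_tool(rows=[0,0,0,0,0,-0.0541,-1,0,0,0,0,0,-0.0541,-1,0,0,0,0,0,-0.0541,-1,0,0,0,0,0,0,-1,0,0,0,0,0,0,-1,0,0,0,0,0,0,-1,0,0,0,0,0,0,-1,0,0,0,0,0,0,-1])

```text
time: 68.2
position: [0.4766, -0.118, 0.35]
tool_rot: [-3.057, -0.724, 0.001]
ft_force: [-0.2, 0.3, -2.5]
gripper_width: 0.056
gripper_force: 64.6
```

drive_tool(rows=[0,0,0.04,0,0,0,-1,0,0,0.06,0,0,0,-1,0,0,0.06,0,0,0,-1,0,0,0.04,0,0,0,-1,0,0,0.02,0,0,0,-1,0,0,0.01,0,0,0,-1,0,0,0.004,0,0,0,-1,0,0,0,0,0,0,-1])

```text
time: 68.87
position: [0.4771, -0.1184, 0.234]
tool_rot: [3.056, 0.724, 0.002]
ft_force: [0.5, -0.3, -1.0]
gripper_width: 0.0562
gripper_force: 64.6
```

drive_tool(rows=[0,0,0,0,0,0,-1,0,0,0,0,0,0,-1,0,0,0,0,0,0,-1,0,0,0,0,0,0,-1,0,0,0,0,0,0,-1,0,0,0,0,0,0,-1,0,0,0,0,0,0,-1,0,0,0,0,0,0,-1])

```text
time: 69.53
position: [0.4766, -0.1182, 0.2332]
tool_rot: [-3.057, -0.724, 0.0]
ft_force: [-0.2, -0.4, -2.1]
gripper_width: 0.0563
gripper_force: 64.6
```

Run:
```python
from h import *
inhand(.1807)
```

```text
t 69.5833 [ 0.4766 -0.1182  0.2332] [-3.057 -0.724  0.   ] F [-0.4 -0.  -1.1] w 0.0561
px top [301 203] box [243 203] [378 319] tool x max 27.8 y -39.8 35.3
```

Position matches the mate. Lower to touch.

drive_tool(rows=[0,0,0.006,0,0,0,-1,0,0,0.005,0,0,0,-1,0,0,0.002,0,0,0,-1,0,0,0.001,0,0,0,-1,0,0,0,0,0,0,-1,0,0,0,0,0,0,-1,0,0,0,0,0,0,-1,0,0,0,0,0,0,-1])

```text
time: 70.25
position: [0.4766, -0.1182, 0.2263]
tool_rot: [3.057, 0.724, 0.0]
ft_force: [0.2, -0.4, -2.0]
gripper_width: 0.0564
gripper_force: 64.8
```

drive_tool(rows=[0,0,0.001,0,0,0,-1,0,0,0,0,0,0,-1,0,0,0,0,0,0,-1,0,0,0,0,0,0,-1,0,0,0,0,0,0,-1,0,0,0,0,0,0,-1,0,0,0,0,0,0,-1,0,0,0,0,0,0,-1])

```text
time: 70.92
position: [0.4766, -0.1182, 0.2257]
tool_rot: [3.057, 0.724, 0.0]
ft_force: [-0.2, 1.6, -2.8]
gripper_width: 0.0563
gripper_force: 64.8
```

drive_tool(rows=[0,0,0.001,0,0,0,-1,0,0,0,0,0,0,-1,0,0,0,0,0,0,-1,0,0,0,0,0,0,-1,0,0,0,0,0,0,-1,0,0,0,0,0,0,-1,0,0,0,0,0,0,-1,0,0,0,0,0,0,-1])

```text
time: 71.58
position: [0.4767, -0.1183, 0.2257]
tool_rot: [-3.057, -0.724, 0.0]
ft_force: [-3.5, 1.0, 6.0]
gripper_width: 0.0563
gripper_force: 65.4
```

drive_tool(rows=[0,0,0,0,0,0,1,0,0,0,0,0,0,1,0,0,0,0,0,0,1,0,0,-0.02,0,0,0,1,0,0,-0.06,0,0,0,1,0,0,-0.08,0,0,0,1,0,0,-0.08,0,0,0,1,0,0,-0.08,0,0,0,1])

```text
time: 72.25
position: [0.4762, -0.118, 0.3876]
tool_rot: [3.057, 0.724, 0.0]
ft_force: [1.3, 0.2, -0.7]
gripper_width: 0.0854
gripper_force: 0.0
```

drive_tool(rows=[0,0,-0.06,0,0,0,1,0,0,-0.03,0,0,0,1,0.04,0,0,0,0,0,1,0,0,0,0,0,0,1,0,0,0,0,0,0,1,0,0,0,0,0,0,1,0,0,0,0,0,0,1,0,0,0,0,0,0,1])

```text
time: 72.92
position: [0.494, -0.1094, 0.4295]
tool_rot: [-3.056, -0.724, 0.002]
ft_force: [0.4, 0.2, -0.0]
gripper_width: 0.0855
gripper_force: 0.0
```

```bash
python3 cap.py fin
python3 - <<'E'
from h import *
import pickle
c=pickle.load(open('fin.pkl','rb'));t=capture('scene')
for n,xy in dict(po=(.5875,-.013),sq=(.587,-.1236),ro=(.4769,-.1183)).items():
    try:
        p,k=outline(c,xy,.077);q=(p*1000).astype(np.float32);print(n,k.min(0),k.max(0),cv2.minAreaRect(q),cv2.minEnclosingCircle(q))
    except Exception as e: print(n,e)
a=c['pixels'][:,:,::-1];b=cv2.resize(t['pixels'][120:270,200:350,::-1],(400,400),interpolation=2)
cv2.imwrite('pics/fin2.png',np.hstack([a[:,120:520],b]))
E
```

```text
po [223   0] [293  79] ((588.4810180664062, -12.642358779907227), (58.003353118896484, 61.75787353515625), 87.31454467773438) ((582.76611328125, -11.98015308380127), 36.6690673828125)
sq [336  58] [402 124] ((587.0814819335938, -121.93387603759766), (48.562923431396484, 46.717777252197266), 87.71473693847656) ((586.9492797851562, -121.86367797851562), 32.1594123840332)
ro [286 157] [339 214] ((479.57342529296875, -116.6074447631836), (60.90008544921875, 55.74055862426758), 12.479796409606934) ((478.7375793457031, -118.17176818847656), 32.433021545410156)
```

View pics/fin2.png

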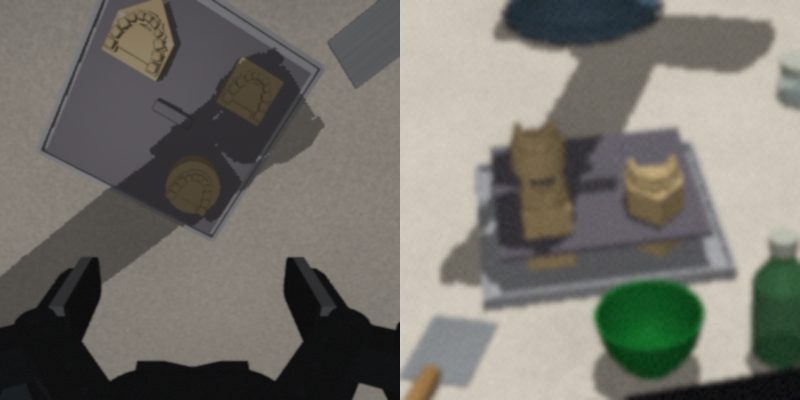

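The picture shows the sheet level and square on the tray. The three uppers stand on it directly above their mates, and the measured centres agree within about 2 mm. The wide upper, whose lower is absent, is still on the bench.

```bash
python3 -c "
from station import workorder
print(workorder.finish_job())"
```

```text
the job is handed in; nothing more can be done
None
```

I packed and handed in the job after about 73 s of robot time: the pointed, square and round casts stand as pairs on the tray with the sheet level between them, and the wide upper stays on the bench because its lower is absent; my first grips on the pointed and square lowers (about 60 N) probably closed on the teeth instead of the base.

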